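# Load a sample cartridge into the tube reader

## Task

Lift the red-capped cartridge out of its groove in the grey cradle, lay it on the open feed rail of the tube reader in front of the hood, nose towards the hood and cap outwards, and let go of it. Then take it again by its cap, slide it along the rail under the hood until its nose is fully home against the stop, and slide the orange gate fully across behind the cap. Do not let the cartridge roll off, leave the blue-capped cartridge lying in its groove and everything else where it stands.

Things in the scene. Friction and masses are not known exactly. Their poses are not given: they have to be found in the camera images.
- sample: red-capped cartridge: rigid round cylinder, 32 mm in diameter all along, 150 mm long, 0.08 to 0.17 kg, white, red cap over the last 34 mm of one end. Origin at its centre on the axis; its y axis runs along it from the plain nose to the cap (x, z turn as it rolls). Starts lying in one of the cradle's two grooves, cap towards the cradle's +y
- sample_cap (a point): point on the axis of the red-capped cartridge inside the cap, 15 mm from the cap's end face (where to take it the second time)
- sample_nose (a point): centre of the plain end face (the nose) of the red-capped cartridge
- spare: the blue-capped cartridge: same shape and size, in the cradle's other groove, 60 mm beside the first (axis to axis). To be left there
- cradle: fixed grey cradle, 122 (x) by 158 mm (y), origin on the bench under its centre. Grooves along its y at x = -30 and +30 mm hold the cartridges with axes 45 mm above the bench. End blocks (|y| 40 to 76 mm, 50 mm high) leave no room for fingers; the middle 80 mm of each cartridge is free on both sides down to an 8 mm base plate, 28 mm between the two cartridges
- reader: fixed tube reader, origin on the bench under the rail's axis at the stop face; y runs out along the feed rail (roughly world +y), x roughly away from the robot. The shallow V rail (y 0 to 225 mm) carries a cartridge with its axis at x = 0, z = 45 mm; it is 30 mm wide with lips 11 mm below that axis: fingers can straddle it, and a cartridge set down over 8 mm aside rolls off
- reader_stop (a point): centre of the stop face, on the axis of a cartridge on the rail. Fully home, the nose touches it, the cartridge's centre is at reader y = 75 mm and its last 58 mm, with the cap, stick out of the hood. A white block 86 mm high stands behind the stop (y 0 to -34 mm)
- reader_mouth (a point): centre of the mouth of the white hood, on the same axis at reader y = 92 mm. The hood covers y 0 to 92 mm, is 54 mm wide, 72 mm high, inside 42 mm wide and 4 mm above the cartridge. A cartridge laid in front of it has its centre at reader y = 170 mm or more (175 mm is good; its cap end may overhang the rail's free end)
- gate (a joint): orange gate, m: 0 open, 0.060 fully closed; slides along reader +x (away from the robot), friction about 1.5 N, stays where left. Its 6 mm plate, 38 to 64 mm above the bench at reader y = 156.5 mm, shuts just behind a home cartridge (3.5 mm gap). Open, it and its guide (37 mm high) begin 50 mm from the rail's axis on the robot's side: keep open fingers within 45 mm of the axis
- gate_knob (a point): middle of the gate's upright black knob, 13 mm in diameter, 22 mm high, on the plate; 80 mm above the bench, it moves with the gate (at x = -82 mm of the reader when open, -22 mm when closed)
- tip_box: pink pipette tip box with closed lid, 116 x 85 x 78 mm, origin at the centre of its underside; a bystander
- timer: white bench timer lying flat, 62 x 66 x 19 mm, origin under its centre; a bystander
- bottle_dye: small reagent bottle with a red cap, 48 mm wide, 90 mm high, origin under its centre; a bystander

How it is judged:
On the way, in this order (a step that is already met when the one before it is completed fails the run):
1. the red-capped cartridge lies on the feed rail in front of the hood, cap outwards, let go (y of sample_nose in the frame of reader above 0.086 m and x of sample in the frame of reader between -0.005 and 0.005 m and z of sample in the frame of reader between 0.04 and 0.05 m and angle between the y axis of sample and the y axis of reader, either way round below 0.07 rad and contact force between the fingers and sample below 0.1 N and linear speed of sample below 0.02 m/s), for 0.2 s.
2. the nose is going in under the hood while the cartridge is held near its cap (y of sample_nose in the frame of reader between 0.008 and 0.075 m and contact force between the fingers and sample above 0.5 N and distance between the grasp point and sample_cap below 0.045 m), for 0.1 s.
3. the cartridge is home against the stop while the gate is still open (y of sample_nose in the frame of reader between -0.003 and 0.004 m and x of sample in the frame of reader between -0.005 and 0.005 m and z of sample in the frame of reader between 0.04 and 0.05 m and angle between the y axis of sample and the y axis of reader, either way round below 0.07 rad and value of joint gate below 0.03 m), for 0.2 s.
At the end, for the whole second after the job is handed in: Red-capped cartridge at rest on the rail (axis within 5 mm of the rail's), nose within 4 mm of the stop, cap outwards, let go; gate at least 54 of 60 mm across; blue-capped cartridge within 15 mm and bystanders within 30 mm of where they were (y of sample_nose in the frame of reader between -0.003 and 0.004 m and x of sample in the frame of reader between -0.005 and 0.005 m and z of sample in the frame of reader between 0.04 and 0.05 m and angle between the y axis of sample and the y axis of reader, either way round below 0.07 rad and value of joint gate above 0.054 m and contact force between the fingers and sample below 0.1 N and linear speed of sample below 0.02 m/s and height (world z) of spare above 0.04 m and distance of spare from where it was at the start of the episode below 0.015 m and distance of each of tip_box, timer, bottle_dye from where it was at the start of the episode below 0.03 m); the robot touches nothing.
It fails at once if the red-capped cartridge has rolled off or been dropped to the bench (height (world z) of sample below 0.032 m).
It fails at once if the blue-capped cartridge is disturbed (over 15 mm) (distance of spare from where it was at the start of the episode above 0.015 m).
It fails at once if a bystander is displaced by more than 30 mm (distance of any of tip_box, timer, bottle_dye from where it was at the start of the episode above 0.03 m).
It also fails if it takes over 61 s, if anything falls off the work surface, if the arm or the gripper's body presses on something with over 40 N, if the wrist force passes 120 N, or if a joint passes its speed limit or range.

## Robot

A 6-joint arm with a two-finger parallel gripper is mounted at the origin on a cart in front of the work surface, level with it; the furniture and walls round the work are solid. World frame = base frame: x ahead of the robot, y to its left, z up, the work surface at z = 0. Lengths are in m, angles in rad, forces in N, time in s.
With the tool pointing down it reaches from about 0.35 to 0.775 m from the base axis. Payload 5.5 kg.
Tool frame: the origin (TCP) lies at the very end of the fingers, on their centre line; the grasp point (between the pads) lies 19 mm behind it; z points along the fingers, x is the direction in which the jaws open and shut, and the axes are right-handed (so a half turn about z gives the same grasp; the last joint's range is limited). The gripper opens to 85 mm and grips with 20 to 120 N. Pads are 22 mm wide; open, the fingers measure 114 mm over their backs; the gripper's body (76 mm by 85 mm) begins 54 mm behind the grasp point. The pads swing forward as they close: fully open they stand 13 mm farther back than shut.
Start: joints at [-1.414, 0.313, 0.046, 1.304, 0, 1.431], TCP at [0.168, -0.55, 0.191] pointing down, gripper open.
Joint ranges: [-2.76, 2.76], [-0.86, 1.69], [-1.03, 1.26], [-2.2, 2.34], [-1.47, 1.5], [-3.14, 3.14]. Speed limits (rad/s): [2.57, 2.57, 3.14, 3.14, 3.14, 3.14].

## Interface

Orientations are given as a unit quaternion [w, x, y, z].
In Python, from rig import bot, viewer, workorder gives the robot as it stands.
- The arm moves only by the tool step_arm, never from a script. Its argument "increments" is a list of rows, each a list of 7 numbers: the turn, a rotation vector about the tool's x, y, z in rad, then the shift along the tool's x, y, z in mm, then the opening, from 0 (shut) to 1 (fully open). A call has 1 to 12 rows; each row is the pose to reach, as a shift and turn from the pose measured when the call began, along the tool's axes at that moment; what a row does not reach only later rows make up. A row lasts 1/10 s, in which the tool goes at most 50 mm and 8.59 degrees, less where a joint would pass 70% of its speed; a pose out of reach is approached as far as the arm can. A call with a gripper value outside its range is refused whole. The fingers move at their own pace and stop on an object; the grip force is fixed at half the most. Time passes only in rows, so rows that repeat a pose let the fingers close. It gives the time, the measured TCP pose, the force and the opening at its end, in the units of the state.
- bot.get_state(): the state, without advancing time (a new reading comes with each control period).
- viewer.grab_frame(name): name is "side" or "top" or "wrist"; returns a dict with "pixels" (400x640x3 uint8, blue, green, red), "fx", "fy", "cx", "cy" (pixels), "D" ([k1, k2, p1, p2, k3] as OpenCV has them; the pictures are not rectified), "rvec" (rotation vector, rad) and "tvec" (3), from world to camera coordinates, as OpenCV has them; the wrist camera has in their place "T_tool_cam" (4x4, takes a point from camera to tool coordinates, whose origin is the TCP and whose axes are the tool frame's). Camera axes: x right, y down, z forward; pixel columns grow to the right and rows downward; lengths in m; the calibration is good to about 2 mm. A picture is of the moment at which its call begins: read the wrist's pose just before it. There is no depth.
- workorder.finish_job(): hands the job in, once; it reports no verdict.
The state is a dict: "time": time; "joint_positions": joint angles; "joint_velocities": joint speeds; "joint_efforts": joint torques, N m; "ee_pos": TCP position; "tcp_rot": TCP orientation; "contact_force": force on the tool from outside, world axes, zero at the start; "moment": the same for the moment, N m; "grip_width": finger opening in m.
Only numpy, scipy, OpenCV 4.12 (cv2) and the standard library are available. Lean on these libraries where they do the work, as an engineer would, in place of code of your own. Each camera call takes 0.05 s, during which the arm holds its last target.

## Working session

There is one attempt and no reset: what is moved stays moved. The work goes in short steps, Python scripts to look and compute and a tool call to move; the robot and the scene stay as the last step left them, time stands still between calls to the robot, and variables do not carry over. Pictures are saved under pics/ and viewed, and the job is handed in when it is done.

Besides the shell and the picture viewer there is one more tool, called after "Emit:" in YAML: its name, and indented under it one key for each argument. step_arm: Moves the arm, as the interface text tells. Its arguments: {"type":"object","properties":{"increments":{"type":"array","items":{"type":"array","items":{"type":"number"}}}},"required":["increments"]}

```bash
mkdir -p pics; ls
python3 - <<'E'
from rig import bot, viewer
import cv2
s=bot.get_state(); print(s)
for n in("side","top"):
    f=viewer.grab_frame(n); cv2.imwrite(f"pics/{n}0.png",f["pixels"]); print(n,{k:v for k,v in f.items() if k!="pixels"})
E
```

```text
pics
{'time': 0.0, 'joint_positions': array([-1.41363967e+00,  3.13968832e-01,  4.49830161e-02,  1.30361313e+00,
        1.89165295e-05,  1.43124894e+00]), 'joint_velocities': array([-4.80632205e-04,  3.40236568e-05,  1.57144348e-03, -1.24011101e-03,
       -7.89143794e-04,  4.95395975e-05]), 'joint_efforts': array([-2.63453301e-03, -4.80633187e+01,  2.98528773e+01,  1.95838837e-02,
       -2.06848999e-04,  2.10465203e-06]), 'ee_pos': array([ 0.16804614, -0.54928414,  0.19052856]), 'tcp_rot': array([-6.38432524e-04,  8.03855955e-01, -5.94823328e-01, -6.36279675e-04]), 'contact_force': array([ 0.12388986, -0.17682857,  0.15831377]), 'moment': array([ 0.00376824, -0.0138861 ,  0.06221948]), 'grip_width': 0.08537709903690117}
side {'fx': 447.77120197284756, 'fy': 447.77120197284756, 'cx': 326.5615628155094, 'cy': 198.61139271419916, 'D': array([0.02180913, 0.        , 0.        , 0.        , 0.        ]), 'rvec': array([ 2.15129677, -0.12077292,  0.05317025]), 'tvec': array([-0.53562761,  0.07307307,  1.21507769])}
top {'fx': 478.497209129159, 'fy': 478.497209129159, 'cx': 318.98905827963307, 'cy': 199.87599470629192, 'D': array([-0.05046502,  0.        ,  0.        ,  0.        ,  0.        ]), 'rvec': array([ 2.17946489, -2.2071898 ,  0.03036523]), 'tvec': array([-0.05159275,  0.53667849,  1.22424385])}
```

View pics/side0.png

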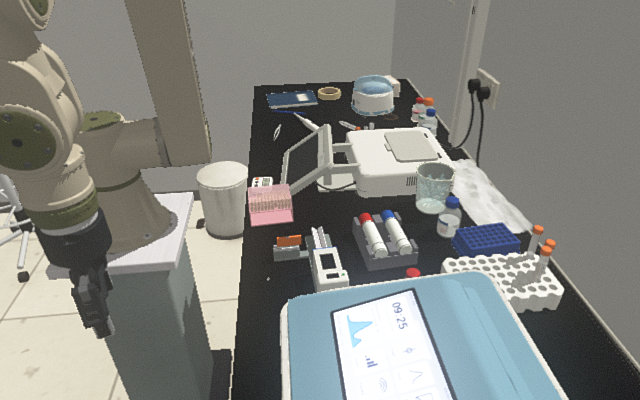

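View pics/top0.png

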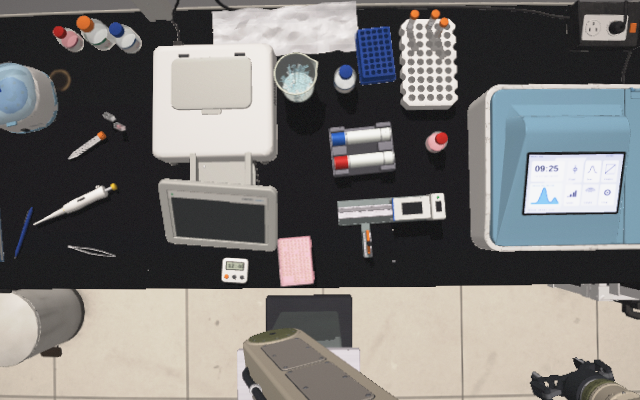

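```bash
cat > h.py <<'E'
import numpy as np,cv2
from rig import bot,viewer
from scipy.spatial.transform import Rotation as R
def cam(f,st=None):
    K=np.array([[f["fx"],0,f["cx"]],[0,f["fy"],f["cy"]],[0,0,1]])
    if "rvec" in f:
        Rm=cv2.Rodrigues(np.array(f["rvec"]))[0]; t=np.array(f["tvec"])
    else:
        q=st["tcp_rot"]; T=np.eye(4);T[:3,:3]=R.from_quat(q[[1,2,3,0]]).as_matrix();T[:3,3]=st["ee_pos"]
        W=np.linalg.inv(T@np.array(f["T_tool_cam"]));Rm=W[:3,:3];t=W[:3,3]
    return K,np.array(f["D"]),Rm,t
def unproj(c,uv,z):
    K,D,Rm,t=c
    p=cv2.undistortPoints(np.array(uv,float).reshape(-1,1,2),K,D).reshape(-1,2)
    d=np.c_[p,np.ones(len(p))]@Rm; o=-Rm.T@t
    z=np.broadcast_to(np.array(z,float),len(p))
    return o+d*((z-o[2])/d[:,2])[:,None]
def proj(c,P):
    K,D,Rm,t=c
    return cv2.projectPoints(np.array(P,float).reshape(-1,1,3),cv2.Rodrigues(Rm)[0],t,K,D)[0].reshape(-1,2)
E
python3 - <<'E'
from h import *
im=cv2.imread("pics/top0.png")
cv2.imwrite("pics/topc.png",cv2.resize(im[110:270,310:470],None,fx=4,fy=3.7*4/3.7,interpolation=cv2.INTER_CUBIC)[:600])
im=cv2.imread("pics/side0.png")
cv2.imwrite("pics/sidec.png",cv2.resize(im[190:310,240:440],None,fx=4,fy=4,interpolation=cv2.INTER_CUBIC))
E
```

```text
(no output)
```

View pics/topc.png

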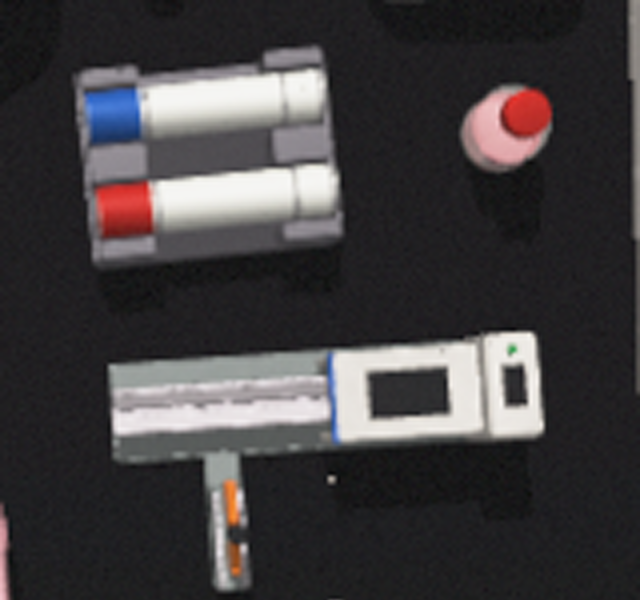

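View pics/sidec.png

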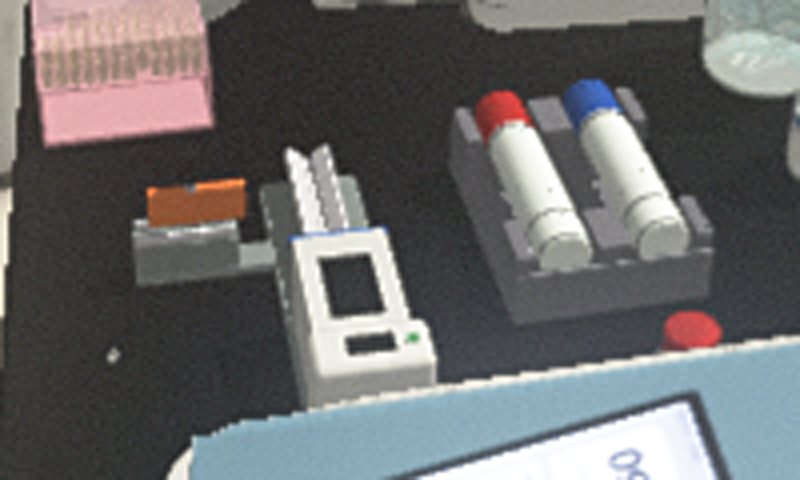

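Run:
```python
from h import *
f=viewer.grab_frame("top");c=cam(f)
def u(p,z):
    p=np.array(p,float); p=(p+.5)/4-.5+[310,110]
    return unproj(c,p,z)
print("cam",-c[2].T@c[3])
a=u([[97,211],[338,187],[84,116],[326,95]],.045);print("cart red,blue cap-end,nose\n",a.round(4),np.linalg.norm(a[0]-a[1]),np.linalg.norm(a[2]-a[3]))
d=a[0]-a[1];print("dir ang from +y",np.degrees(np.arctan2(-d[0],d[1])))
print("mouth top edges",u([[332,352],[337,440]],.072).round(4))
print("block back edges",u([[538,332],[543,436]],.086).round(4))
print("rail lip outer",u([[112,386],[116,434],[328,374],[328,426]],.034).round(4))
print("knob",u([[237,532]],.091).round(4))
st=bot.get_state();E=0
```

```text
cam [ 0.4842559  -0.07548394  1.24469154]
cart red,blue cap-end,nose
 [[ 0.6286 -0.0975  0.045 ]
 [ 0.6417 -0.2494  0.045 ]
 [ 0.6889 -0.0901  0.045 ]
 [ 0.7002 -0.243   0.045 ]] 0.15245113726875856 0.15329264792425534
dir ang from +y 4.950906639945716
mouth top edges [[ 0.5366 -0.2398  0.072 ]
 [ 0.4827 -0.2418  0.072 ]]
block back edges [[ 0.5465 -0.3631  0.086 ]
 [ 0.4835 -0.3647  0.086 ]]
rail lip outer [[ 0.5186 -0.1056  0.034 ]
 [ 0.4882 -0.1078  0.034 ]
 [ 0.5244 -0.2423  0.034 ]
 [ 0.4915 -0.2417  0.034 ]]
knob [[ 0.4283 -0.1781  0.091 ]]
```

```bash
cat >> h.py <<'E'
def tgt(pos,yaw):
    s=bot.get_state();q=s["tcp_rot"];A=R.from_quat(q[[1,2,3,0]])
    y=np.radians(yaw);B=R.from_matrix(np.array([[np.cos(y),np.sin(y),0],[np.sin(y),-np.cos(y),0],[0,0,-1]]).T)
    Bm=np.c_[[np.cos(y),np.sin(y),0],[np.sin(y),-np.cos(y),0],[0,0,-1]]
    rv=(A.inv()*R.from_matrix(Bm)).as_rotvec()
    d=A.inv().apply(np.array(pos)-s["ee_pos"])*1000
    print("t",round(s["time"],2),"INC",rv.round(3).tolist(),d.round(1).tolist())
E
python3 - <<'E'
from h import *
tgt([.42,-.16,.26],4)
f=viewer.grab_frame("top");c=cam(f)
print(unproj(c,[[470,248],[470,90]],.2),unproj(c,[[490,250]],0.0))
E
```

```text
t 0.15 INC [-0.001, 0.001, -1.344] [-298.8, -354.8, -68.8]
[[ 0.41887082 -0.38869345  0.2       ]
 [ 0.7671687  -0.39832286  0.2       ]] [[ 0.40038775 -0.50082472  0.        ]]
```

Emit:
step_arm:
  increments:
    - [0,0,-0.15,-20,-35,-30,0.5]
    - [0,0,-0.3,-60,-71,-69,0.5]
    - [0,0,-0.45,-90,-107,-69,0.5]
    - [0,0,-0.6,-120,-142,-69,0.5]
    - [0,0,-0.75,-150,-178,-69,0.5]
    - [0,0,-0.9,-180,-213,-69,0.5]
    - [0,0,-1.05,-210,-249,-69,0.5]
    - [0,0,-1.2,-245,-290,-69,0.5]
    - [0,0,-1.344,-275,-325,-69,0.5]
    - [0,0,-1.344,-299,-355,-69,0.5]
    - [0,0,-1.344,-299,-355,-69,0.5]

```text
time: 1.3
ee_pos: [0.4218, -0.1561, 0.2602]
tcp_rot: [-0.001, 0.999, 0.038, 0.0]
contact_force: [0.7, -0.6, 0.1]
grip_width: 0.0427
```

Run:
```python
from h import *
s=bot.get_state()
f=viewer.grab_frame("wrist");cv2.imwrite("pics/w1.png",f["pixels"]); print(s["ee_pos"],s["grip_width"],s["joint_positions"],f["T_tool_cam"])
tgt([.50,-.2,.26],4)
```

```text
[ 0.4218053  -0.15609848  0.260248  ] 0.04265629000608512 [-0.5348507   0.05714632 -0.10201966  1.41222777  0.00206107  0.95934741] [[ 9.99999573e-01 -5.99510500e-04 -7.02663183e-04  3.21564378e-04]
 [ 7.72970325e-04  9.59614651e-01  2.81316768e-01 -7.12026143e-02]
 [ 5.05633528e-04 -2.81317192e-01  9.59614705e-01 -1.81581726e-01]
 [ 0.00000000e+00  0.00000000e+00  0.00000000e+00  1.00000000e+00]]
t 1.35 INC [-0.001, 0.0, 0.005] [75.7, 48.0, 0.1]
```

View pics/w1.png

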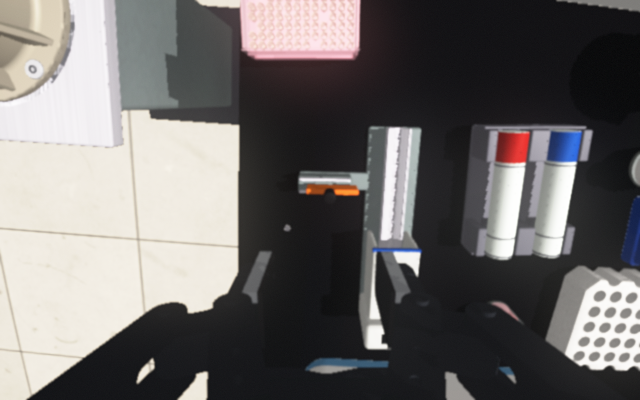

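Run:
```python
from h import *
im=cv2.imread("pics/w1.png")
cv2.imwrite("pics/w1c.png",cv2.resize(im[110:260,400:600],None,fx=4,fy=4,interpolation=cv2.INTER_CUBIC))
cv2.imwrite("pics/w1d.png",cv2.resize(im[115:265,280:430],None,fx=4,fy=4,interpolation=cv2.INTER_CUBIC))
```

```text
(no output)
```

View pics/w1c.png

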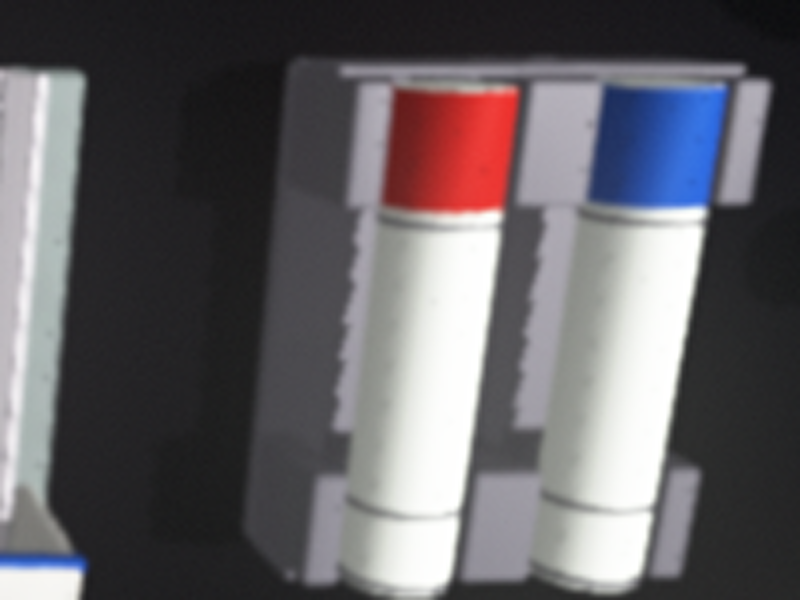

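View pics/w1d.png

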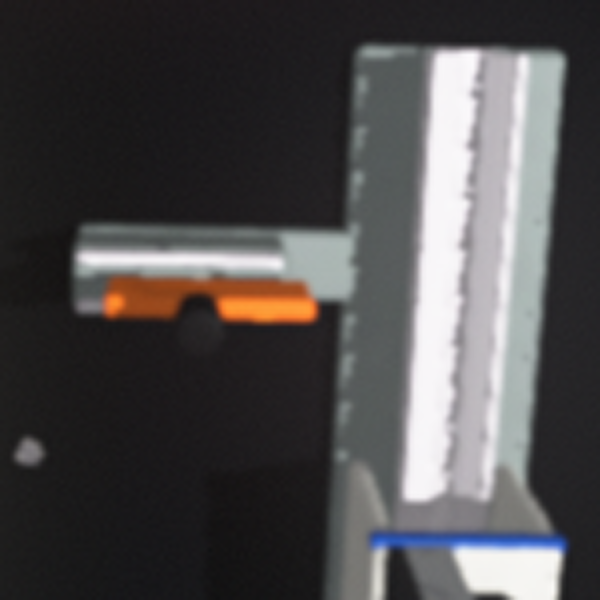

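Emit:
step_arm:
  increments:
    - [0,0,0.005,40,25,0,0.55]
    - [0,0,0.005,80,49,0,0.55]
    - [0,0,0.005,83,49,0,0.55]
    - [0,0,0.005,83,49,0,0.55]
    - [0,0,0.005,83,49,0,0.55]

```text
time: 1.85
ee_pos: [0.5061, -0.2009, 0.2599]
tcp_rot: [-0.001, 0.999, 0.034, -0.001]
contact_force: [-0.9, -0.2, -0.1]
grip_width: 0.0472
```

Run:
```python
from h import *
s=bot.get_state()
f=viewer.grab_frame("wrist");im=f["pixels"];cv2.imwrite("pics/w2.png",im); print(s["ee_pos"],s["grip_width"])
import pickle;pickle.dump(cam(f,s),open("c2.pkl","wb"))
cv2.imwrite("pics/w2c.png",cv2.resize(im[90:290,240:440],None,fx=3,fy=3,interpolation=cv2.INTER_CUBIC))
tgt([.635,-.185,.20],5)
```

```text
[ 0.50613083 -0.20088829  0.25992448] 0.04720662953570396
t 1.9 INC [-0.001, 0.001, -0.018] [129.7, -6.7, 60.3]
```

View pics/w2c.png

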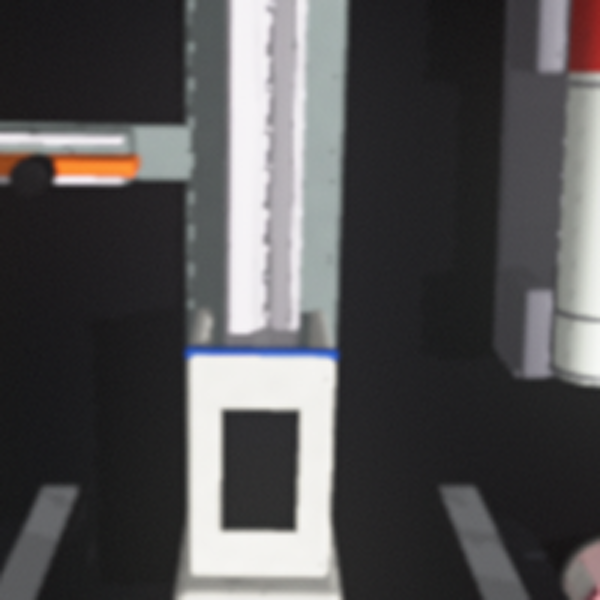

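Run:
```python
from h import *
import pickle
c=pickle.load(open("c2.pkl","rb"));im=cv2.imread("pics/w2.png")
def p(a): return (np.array(a,float)+.5)/3-.5+[240,90]
# lip edges: grayscale gradient per row
g=cv2.cvtColor(cv2.GaussianBlur(im,(3,3),0),cv2.COLOR_BGR2GRAY).astype(float)
L=[];Rr=[]
for r in range(92,196,4):
    d=np.diff(g[r]); seg=lambda a,b:(a+np.argmax(d[a:b])+.5, a+np.argmin(d[a:b])+.5)
    l=seg(308,325)[0]; rr=seg(332,348)[1]; L.append((l,r));Rr.append((rr,r))
A=unproj(c,L,.034);B=unproj(c,Rr,.034);m=(A+B)/2
w=(B-A)[:,0];print("w",w.round(4))
k=np.abs(w-.030)<.0035
po=np.polyfit(m[k,1],m[k,0],1);print(k.sum(),"axis x at y=-.158",np.polyval(po,-.158),"yaw",np.degrees(np.arctan(-po[0])), "at -.24,-.333",np.polyval(po,[-.24,-.333]))
print("mouth",unproj(c,p([[186,353],[338,352]]),.072).round(4))
print("hood back",unproj(c,p([[188,574],[332,576]]),.072).round(4))
print("knob top",unproj(c,p([[34,172]]),.091).round(4))
```

```text
w [0.0287 0.0276 0.0277 0.0278 0.0279 0.0279 0.028  0.0281 0.0282 0.0271
 0.0272 0.0273 0.0274 0.0275 0.0275 0.0276 0.0277 0.0278 0.029  0.0291
 0.0292 0.0281 0.0282 0.0283 0.0284 0.0285]
26 axis x at y=-.158 0.5061206830754033 yaw 2.93495772604758 at -.24,-.333 [0.51032478 0.51509285]
mouth [[ 0.4822 -0.2428  0.072 ]
 [ 0.5374 -0.2386  0.072 ]]
hood back [[ 0.4873 -0.3324  0.072 ]
 [ 0.5432 -0.3294  0.072 ]]
knob top [[ 0.43   -0.1781  0.091 ]]
```

Emit:
step_arm:
  increments:
    - [0,0,-0.018,50,-3,20,0.55]
    - [0,0,-0.018,95,-7,40,0.55]
    - [0,0,-0.018,130,-7,60,0.55]
    - [0,0,-0.018,130,-7,60,0.55]
    - [0,0,-0.018,130,-7,60,0.55]
    - [0,0,-0.018,130,-7,60,0.55]

```text
time: 2.5
ee_pos: [0.6343, -0.1849, 0.2022]
tcp_rot: [-0.0, 0.999, 0.043, 0.0]
contact_force: [0.4, 0.6, -0.3]
grip_width: 0.0477
```

Run:
```python
from h import *
s=bot.get_state()
f=viewer.grab_frame("wrist");im=f["pixels"];cv2.imwrite("pics/w3.png",im); print(s["ee_pos"],s["grip_width"])
import pickle;pickle.dump(cam(f,s),open("c3.pkl","wb"))
```

```text
[ 0.63431728 -0.18491844  0.20224571] 0.04768815873276838
```

View pics/w3.png

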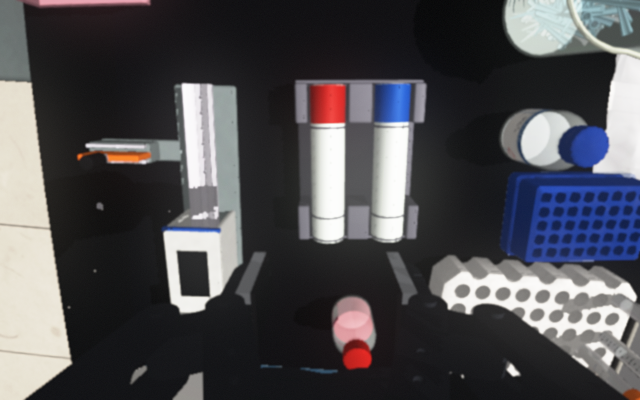

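Run:
```python
from h import *
import pickle
c=pickle.load(open("c3.pkl","rb"));im=cv2.imread("pics/w3.png")
print("camera",-c[2].T@c[3])
mx=im.max(2).astype(float)
M=[]
for r in range(130,205,5):
    d=np.diff(cv2.GaussianBlur(mx,(3,3),0)[r]); a,b=302,350
    M.append(((a+np.argmax(d[a:328])+a+0+np.argmax(0*d[:1])-a+.5, r),(328+np.argmin(d[328:352])+.5,r)))
M=np.array(M);print(M[::5].tolist())
A=unproj(c,M[:,0],.045);B=unproj(c,M[:,1],.045);m=(A+B)/2
po=np.polyfit(m[:,1],m[:,0],1);print("w",(B-A)[:,0].mean(),"yaw",np.degrees(np.arctan(-po[0])),"x at -.1735",np.polyval(po,-.1735))
print("cap boundary", unproj(c,[[328,123]],.059),"cap end",unproj(c,[[328,84]],[.059]),"nose bottom",unproj(c,[[328,242]],.045))
```

```text
camera [ 0.62838319 -0.11402811  0.38385205]
[[[310.5, 130.0], [344.5, 130.0]], [[311.5, 155.0], [344.5, 155.0]], [[311.5, 180.0], [344.5, 180.0]]]
w 0.03231558785930481 yaw 5.506913081962788 x at -.1735 0.6353331739165572
cap boundary [[ 0.63190199 -0.13259103  0.059     ]] cap end [[ 0.62898781 -0.09918932  0.059     ]] nose bottom [[ 0.64250526 -0.25301966  0.045     ]]
```

Run:
```python
from h import *
tgt([.6353,-.1738,.026],5.2)
```

```text
t 2.55 INC [0.0, -0.002, -0.005] [1.5, -11.2, 176.7]
```

Emit:
step_arm:
  increments:
    - [0,-0.002,-0.005,1.5,-11,0,0.57]
    - [0,-0.002,-0.005,1.5,-11,40,0.57]
    - [0,-0.002,-0.005,1.5,-11,80,0.57]
    - [0,-0.002,-0.005,1.5,-11,105,0.57]
    - [0,-0.002,-0.005,1.5,-11,105,0.57]
    - [0,-0.002,-0.005,1.5,-11,105,0.57]

```text
time: 3.15
ee_pos: [0.6351, -0.1738, 0.0993]
tcp_rot: [0.0, 0.999, 0.046, 0.0]
contact_force: [0.3, -0.1, 0.3]
grip_width: 0.0486
```

Run:
```python
from h import *
tgt([.6353,-.1738,.026],5.2)
f=viewer.grab_frame("wrist");im=f["pixels"];cv2.imwrite("pics/w4.png",im); print(bot.get_state()["ee_pos"])
```

```text
t 3.15 INC [0.001, -0.0, 0.0] [0.2, -0.0, 73.3]
[ 0.63611772 -0.1742419   0.10035023]
```

View pics/w4.png

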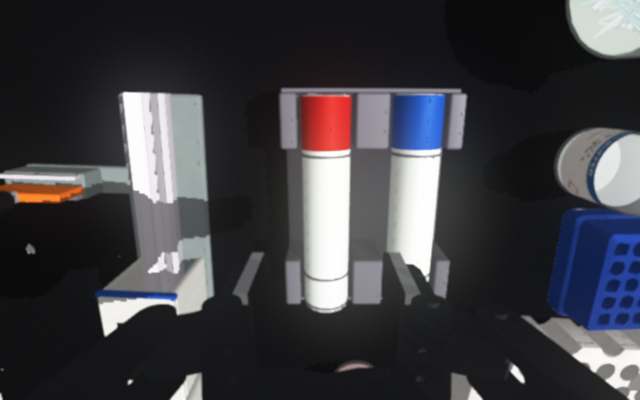

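Emit:
step_arm:
  increments:
    - [0,0,0,0,0,25,0.57]
    - [0,0,0,0,0,50,0.57]
    - [0,0,0,0,0,65,0.57]
    - [0,0,0,0,0,74,0.57]
    - [0,0,0,0,0,74,0.57]
    - [0,0,0,0,0,74,0.57]
    - [0,0,0,0,0,74,0.3]
    - [0,0,0,0,0,74,0.2]
    - [0,0,0,0,0,74,0.2]
    - [0,0,0,0,0,74,0.2]
    - [0,0,0,0,0,74,0.2]
    - [0,0,0,0,0,74,0.2]

```text
time: 4.4
ee_pos: [0.6363, -0.1743, 0.0263]
tcp_rot: [0.001, 0.999, 0.046, 0.001]
contact_force: [-0.3, 0.2, -0.5]
grip_width: 0.0172
```

Run:
```python
from h import *
s=bot.get_state();print(s["ee_pos"],s["grip_width"])
for n in("wrist","side"):
    f=viewer.grab_frame(n);im=f["pixels"]
    if n=="side": im=cv2.resize(im[160:310,240:440],None,fx=4,fy=4,interpolation=cv2.INTER_CUBIC)
    cv2.imwrite(f"pics/5{n}.png",im)
```

```text
[ 0.63626037 -0.17433039  0.02634206] 0.017158264995985734
```

View pics/5wrist.png

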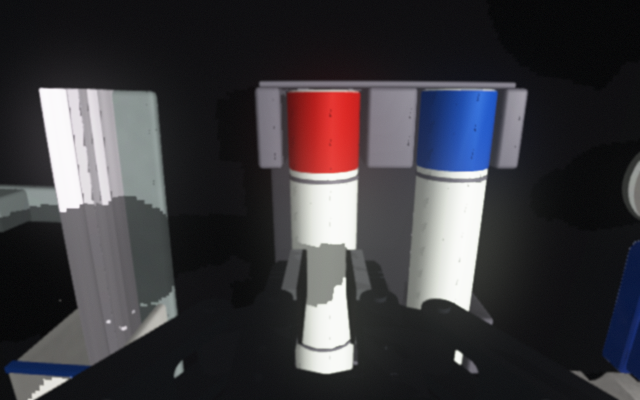

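View pics/5side.png

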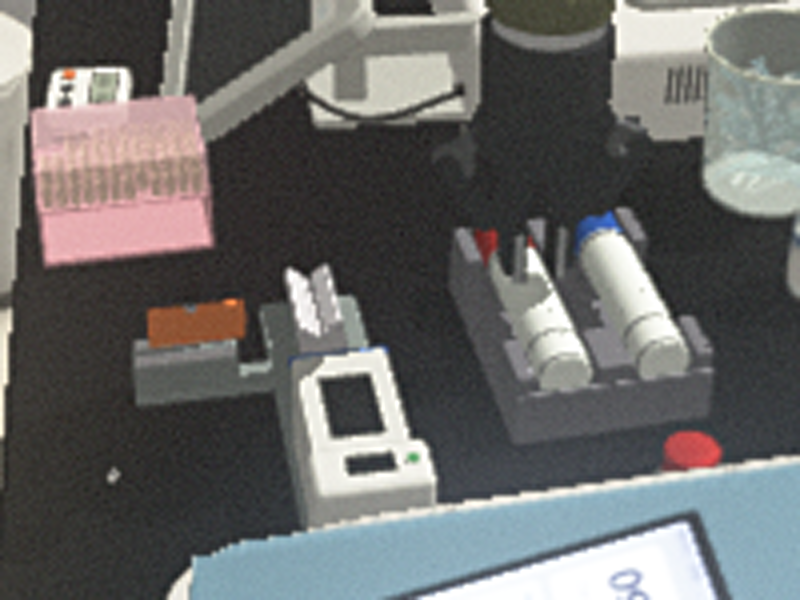

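Emit:
step_arm:
  increments:
    - [0,0,0,0,0,0,0.0]
    - [0,0,0,0,0,0,0.0]
    - [0,0,0,0,0,0,0.0]
    - [0,0,0,0,0,0,0.0]
    - [0,0,0,0,0,0,0.0]

```text
time: 5.0
ee_pos: [0.6363, -0.1743, 0.0263]
tcp_rot: [0.001, 0.999, 0.046, 0.001]
contact_force: [0.3, 0.3, 0.6]
grip_width: 0.0
```

Run:
```python
from h import *
s=bot.get_state();print(s["ee_pos"],s["grip_width"])
for n in("wrist","side","top"):
    f=viewer.grab_frame(n);im=f["pixels"]
    if n=="side": im=cv2.resize(im[160:310,240:440],None,fx=4,fy=4,interpolation=cv2.INTER_CUBIC)
    if n=="top": im=cv2.resize(im[110:260,300:500],None,fx=4,fy=4,interpolation=cv2.INTER_CUBIC)
    cv2.imwrite(f"pics/6{n}.png",im)
```

```text
[ 0.63625681 -0.17432463  0.02629489] 2.9296013942413808e-05
```

View pics/6wrist.png

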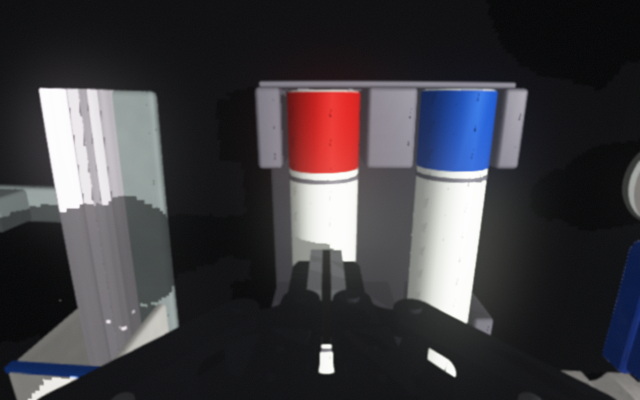

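View pics/6side.png

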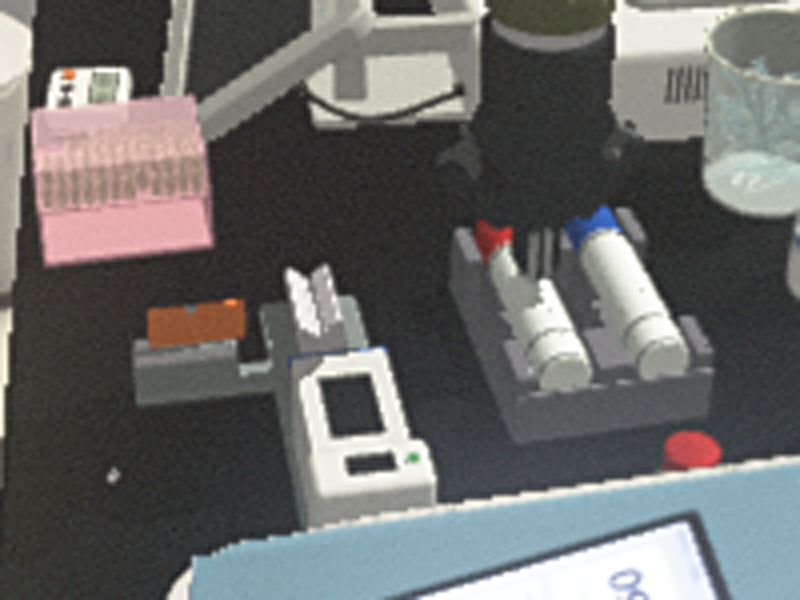

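Run:
```python
from h import *
s=bot.get_state()
f=viewer.grab_frame("wrist");c=cam(f,s)
p=s["ee_pos"];Rm=R.from_quat(s["tcp_rot"][[1,2,3,0]]).as_matrix()
for z in(0,-.013,-.019,-.04,-.06): print(z,proj(c,p+Rm@[0,0,z]),proj(c,p+Rm@[0,.011,z]))
f=viewer.grab_frame("side");c=cam(f)
q=proj(c,[p,p+[0,0,.04]]);print("side",q,(q-[240,160])*4)
q=proj(c,[[.635,-.174,.061],[.642,-.2485,.045]]);print((q-[240,160])*4)
f=viewer.grab_frame("top");c=cam(f)
q=proj(c,[p,p+[0,0,.04]]);print("top",q,(q-[300,110])*4)
```

```text
0 [[325.61690635 235.70948658]] [[325.63702729 254.07021451]]
-0.013 [[325.58290335 244.95041961]] [[325.60500671 264.37695531]]
-0.019 [[325.56559875 249.6544713 ]] [[325.58874337 269.61301365]]
-0.04 [[325.49508757 268.83060332]] [[325.5227047  290.88314112]]
-0.06 [[325.40893438 292.27942704]] [[325.44252807 316.72583285]]
side [[373.14559301 240.72671628]
 [373.94447978 227.83101349]] [[532.58237204 322.90686512]
 [535.77791911 271.32405395]]
[[533.20991145 278.08940702]
 [568.76709938 376.94489443]]
top [[363.77291479 159.84951399]
 [365.05110685 157.82458136]] [[255.09165916 199.39805594]
 [260.20442738 191.29832543]]
```

View pics/6top.png

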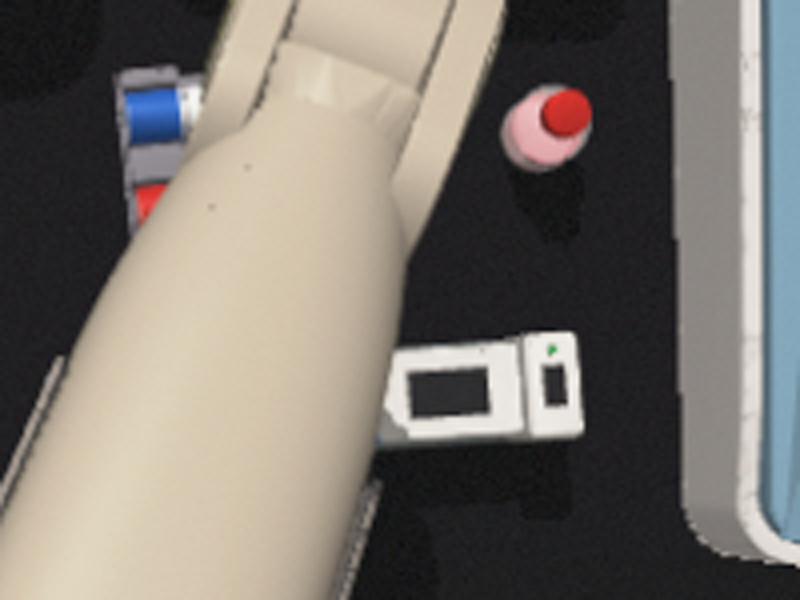

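Emit:
step_arm:
  increments:
    - [0,0,0,0,0,-20,0.2]
    - [0,0,0,0,0,-50,0.57]
    - [0,0,0,0,0,-50,0.57]
    - [0,0,0,0,0,-50,0.57]
    - [0,0,0,0,0,-50,0.57]

```text
time: 5.8
ee_pos: [0.6355, -0.174, 0.0755]
tcp_rot: [0.0, 0.999, 0.046, 0.001]
contact_force: [0.5, -0.2, 0.4]
grip_width: 0.0488
```

Run:
```python
from h import *
import pickle
s=bot.get_state();print(s["ee_pos"],s["grip_width"])
f=viewer.grab_frame("wrist");c=cam(f,s);cv2.imwrite("pics/7w.png",f["pixels"])
p=s["ee_pos"];Rm=R.from_quat(s["tcp_rot"][[1,2,3,0]]).as_matrix()
for z in(0,-.013,-.035): print(z,proj(c,p+Rm@[.024,0,z]),proj(c,p+Rm@[.024,-.011,z]))
f=viewer.grab_frame("side");c=cam(f);im=f["pixels"];
cv2.imwrite("pics/7s.png",cv2.resize(im[160:310,240:440],None,fx=4,fy=4,interpolation=cv2.INTER_CUBIC))
for x in(-.024,.024):
  q=proj(c,[p+Rm@[x,0,0],p+Rm@[x,0,-.035]]);print((q-[240,160])*4)
c=pickle.load(open("c3.pkl","rb"));im=cv2.imread("pics/w3.png");g=cv2.GaussianBlur(im.max(2),(3,3),0).astype(float)
for r in(150,180):
  d=np.diff(g[r]);print([ (300+i) for i in range(120) if abs(d[300+i])>35])
```

```text
[ 0.63554321 -0.17402837  0.07546601] 0.04876158481235483
0 [[369.19566639 235.66469053]] [[369.89237074 216.69644651]]
-0.013 [[372.13701993 244.89491692]] [[372.93971617 224.77385618]]
-0.035 [[378.13831862 263.74928489]] [[379.18346306 241.34101816]]
[[496.86986762 264.00018427]
 [499.01222347 216.59822254]]
[[573.41397081 254.01165282]
 [576.92096544 206.76139787]]
[343, 344, 345]
[343, 344, 405]
```

View pics/7w.png

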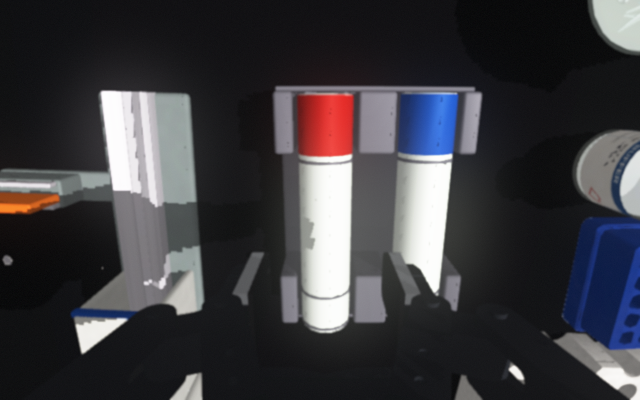

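View pics/7s.png

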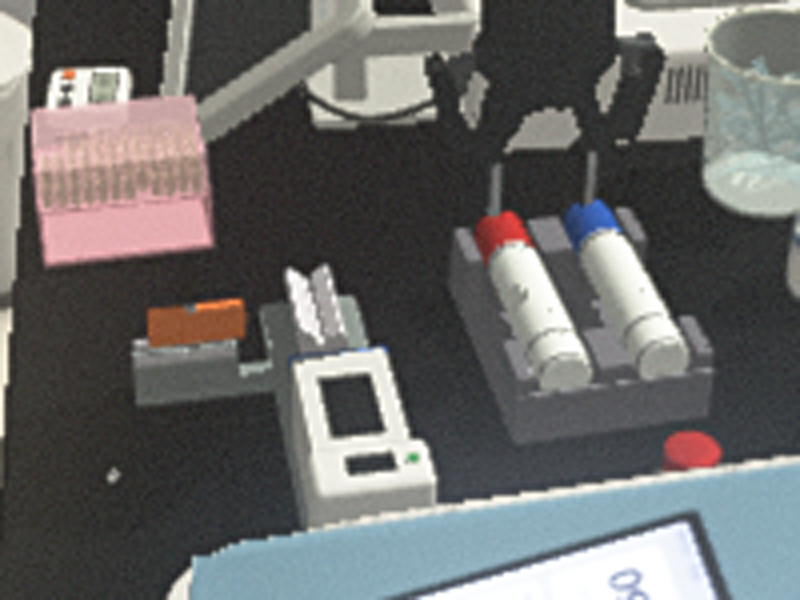

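Run:
```python
from h import *
import pickle
c=pickle.load(open("c3.pkl","rb"));im=cv2.imread("pics/w3.png")
print(c[0])
g=cv2.GaussianBlur(im.max(2),(3,3),0).astype(float)
for r in(140,160,180):
  d=np.diff(g[r]); a=[300+np.argmax(d[300:328]),328+np.argmin(d[328:352]),355+np.argmax(d[355:385]),385+np.argmin(d[385:415])]
  P=unproj(c,[[x+.5,r] for x in a],.045)[:,0];print(a,P.round(4),(P[2]+P[3]-P[0]-P[1])/2*np.cos(np.radians(5)))
# cradle/cap features: triangulate with static top cam vs wrist: red cap-boundary px
c2=pickle.load(open("c2.pkl","rb"))
# predicted knob/mouth consistency
f=viewer.grab_frame("top");ct=cam(f)
P=np.array([[.635,-.174,.045],[.5098,-.2407,.072]]);print(proj(c,P),proj(ct,P))
```

```text
[[353.10500086   0.         325.92407087]
 [  0.         353.10500086 204.37635355]
 [  0.           0.           1.        ]]
[np.int64(310), np.int64(344), np.int64(373), np.int64(407)] [0.6169 0.6491 0.6766 0.7089] 0.05953783286012778
[np.int64(311), np.int64(344), np.int64(372), np.int64(406)] [0.6192 0.651  0.6779 0.7107] 0.0590090231656539
[np.int64(311), np.int64(344), np.int64(372), np.int64(405)] [0.6207 0.6529 0.6803 0.7127] 0.059454427284614274
[[327.38429012 165.87916363]
 [189.59694846 229.50883457]] [[364.2360345  159.41671922]
 [393.20220969 208.55345179]]
```

Emit:
step_arm:
  increments:
    - [0,0,0,0,0,25,0.57]
    - [0,0,0,0,0,45,0.57]
    - [0,0,0,0,0,55,0.57]
    - [0,0,0,0,0,60,0.57]
    - [0,0,0,0,0,65,0.57]
    - [0,0,0,0,0,65,0.57]

```text
time: 6.55
ee_pos: [0.6354, -0.174, 0.01]
tcp_rot: [0.0, 0.999, 0.046, 0.0]
contact_force: [0.5, -0.1, 1.0]
grip_width: 0.0486
```

Run:
```python
from h import *
s=bot.get_state();print(s["ee_pos"],s["contact_force"])
f=viewer.grab_frame("wrist");cv2.imwrite("pics/8w.png",f["pixels"])
f=viewer.grab_frame("side");im=f["pixels"];
cv2.imwrite("pics/8s.png",cv2.resize(im[160:310,240:440],None,fx=4,fy=4,interpolation=cv2.INTER_CUBIC))
```

```text
[ 0.6353951  -0.1740163   0.00997549] [ 0.46128709 -0.07533868  0.98720028]
```

View pics/8w.png

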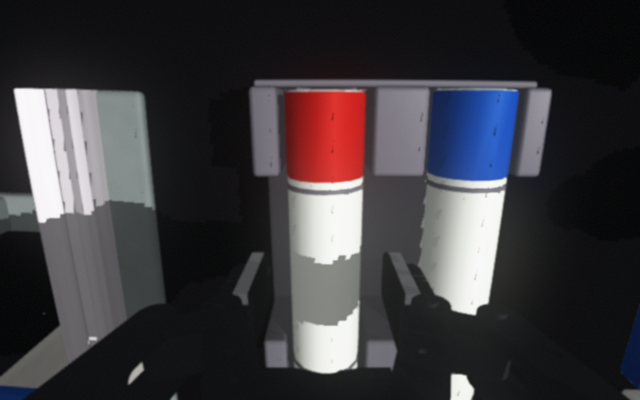

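View pics/8s.png

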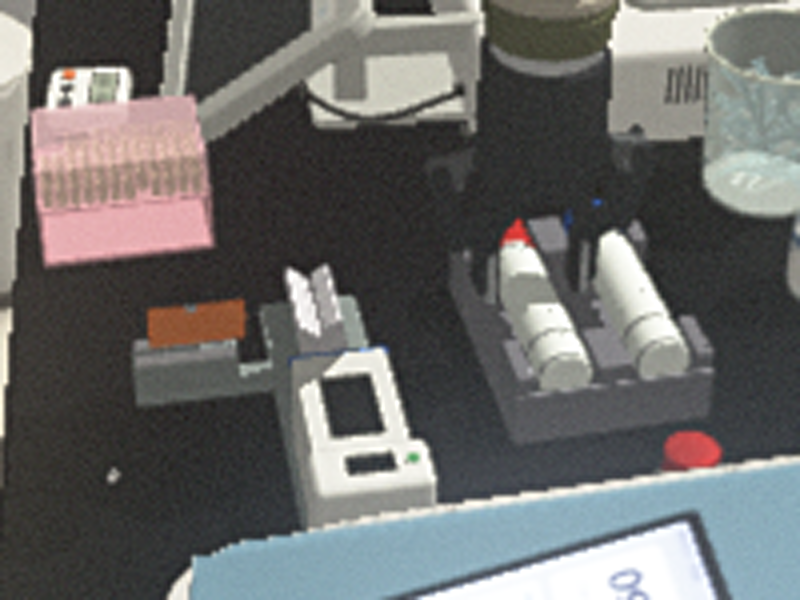

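Emit:
step_arm:
  increments:
    - [0,0,0,0,0,8,0.57]
    - [0,0,0,0,0,14,0.57]
    - [0,0,0,0,0,18,0.57]
    - [0,0,0,0,0,18,0.57]
    - [0,0,0,0,0,18,0.45]
    - [0,0,0,0,0,18,0.3]
    - [0,0,0,0,0,18,0.2]
    - [0,0,0,0,0,18,0.2]
    - [0,0,0,0,0,18,0.2]
    - [0,0,0,0,0,18,0.2]

```text
time: 7.65
ee_pos: [0.6353, -0.1743, -0.0067]
tcp_rot: [0.001, 0.999, 0.045, 0.0]
contact_force: [-5.1, -0.2, 5.7]
grip_width: 0.0302
```

Run:
```python
from h import *
s=bot.get_state();print(s["ee_pos"],s["contact_force"])
f=viewer.grab_frame("wrist");cv2.imwrite("pics/9w.png",f["pixels"])
```

```text
[ 0.63530026 -0.17432773 -0.00673159] [-5.05361895 -0.15169617  5.70948332]
```

View pics/9w.png

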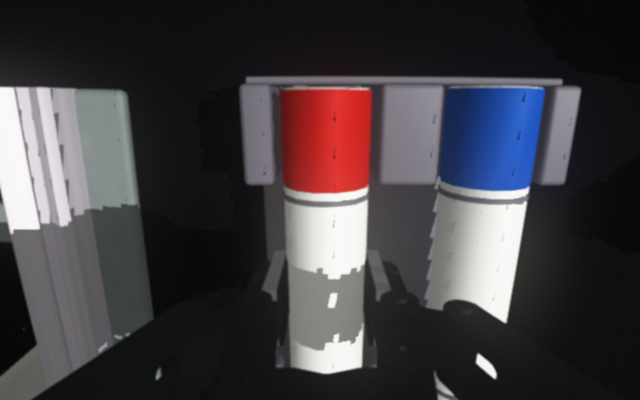

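Emit:
step_arm:
  increments:
    - [0,0,0,0,0,0,0.57]
    - [0,0,0,0,0,0,0.57]
    - [0,0,0,0,0,0,0.57]
    - [0,0,0,0,0,0,0.57]

```text
time: 8.1
ee_pos: [0.6356, -0.1743, -0.0069]
tcp_rot: [0.001, 0.999, 0.045, 0.001]
contact_force: [0.3, -0.0, -0.6]
grip_width: 0.0486
```

Run:
```python
from h import *
s=bot.get_state();print(s["ee_pos"],s["contact_force"],s["grip_width"])
f=viewer.grab_frame("side");im=f["pixels"];c=cam(f)
cv2.imwrite("pics/10s.png",cv2.resize(im[190:270,330:430],None,fx=7,fy=7,interpolation=cv2.INTER_CUBIC))
p=s["ee_pos"];
for x in(-.028,.028):
  q=proj(c,[[p[0]+x,p[1],z] for z in(.02,.03,.04,.05,.06)]);print(((q-[330,190])*7).round().tolist())
```

```text
[ 0.63557475 -0.17426558 -0.00688169] [ 3.18427861e-01 -2.27117632e-04 -6.25119391e-01] 0.0485959207136055
[[221.0, 375.0], [222.0, 353.0], [223.0, 330.0], [224.0, 308.0], [225.0, 285.0]]
[[377.0, 363.0], [379.0, 341.0], [380.0, 319.0], [382.0, 296.0], [384.0, 274.0]]
```

View pics/10s.png

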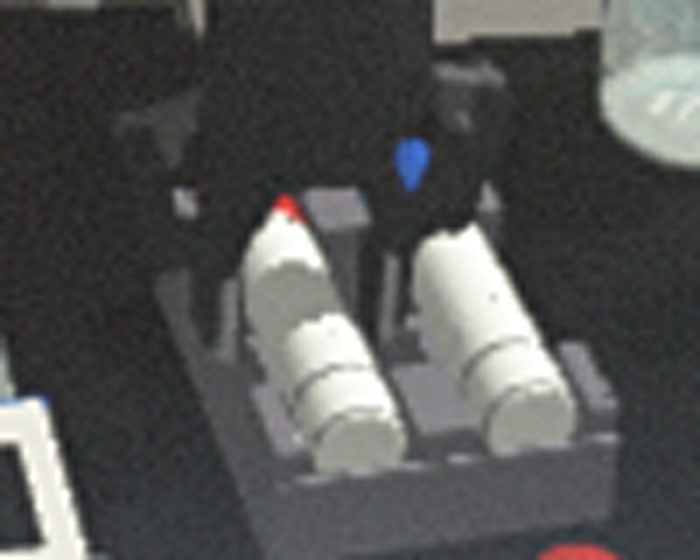

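Emit:
step_arm:
  increments:
    - [0,0,0,0,0,4,0.57]
    - [0,0,0,0,0,4,0.57]
    - [0,0,0,0,0,4,0.45]
    - [0,0,0,0,0,4,0.3]
    - [0,0,0,0,0,4,0.2]
    - [0,0,0,0,0,4,0.2]
    - [0,0,0,0,0,4,0.2]
    - [0,0,0,0,0,4,0.2]

```text
time: 8.95
ee_pos: [0.6352, -0.1743, -0.0107]
tcp_rot: [0.001, 0.999, 0.045, 0.0]
contact_force: [-2.2, -0.0, 3.9]
grip_width: 0.0301
```

Emit:
step_arm:
  increments:
    - [0,0,0,0,0,-5,0.1]
    - [0,0,0,0,0,-12,0.1]
    - [0,0,0,0,0,-25,0.1]
    - [0,0,0,0,0,-45,0.1]
    - [0,0,0,0,0,-70,0.1]
    - [0,0,0,0,0,-100,0.1]
    - [0,0,0,0,0,-100,0.1]
    - [0,0,0,0,0,-100,0.1]

```text
time: 9.75
ee_pos: [0.6362, -0.1745, 0.0908]
tcp_rot: [0.001, 0.999, 0.046, 0.002]
contact_force: [0.2, 0.5, -2.2]
grip_width: 0.0304
```

Run:
```python
from h import *
s=bot.get_state();print(s["ee_pos"],s["contact_force"],s["grip_width"])
f=viewer.grab_frame("wrist");cv2.imwrite("pics/11w.png",f["pixels"]);c=cam(f,s)
f=viewer.grab_frame("side");im=f["pixels"]
cv2.imwrite("pics/11s.png",cv2.resize(im[160:310,240:440],None,fx=4,fy=4,interpolation=cv2.INTER_CUBIC))
tgt([.5061,-.158,.09],2.8)
```

```text
[ 0.63619814 -0.17448941  0.09080848] [ 0.16367559  0.49362403 -2.1958442 ] 0.03043676062717686
t 9.85 INC [0.001, 0.001, 0.042] [-126.4, -27.5, -1.5]
```

View pics/11w.png

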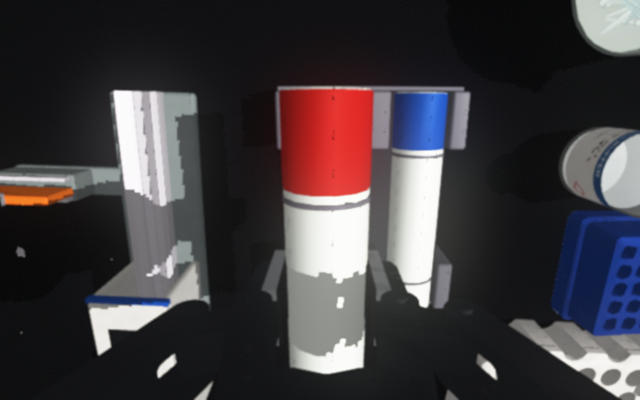

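View pics/11s.png

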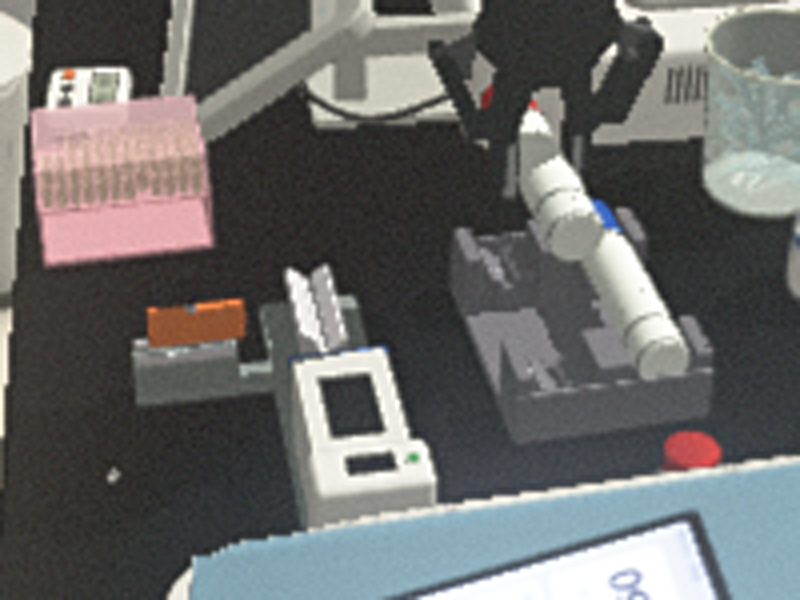

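Emit:
step_arm:
  increments:
    - [0,0,0.01,-20,-4,0,0.1]
    - [0,0,0.02,-55,-12,0,0.1]
    - [0,0,0.04,-90,-20,0,0.1]
    - [0,0,0.042,-115,-27,0,0.1]
    - [0,0,0.042,-126.5,-28.5,0,0.1]
    - [0,0,0.042,-126.5,-28.5,20,0.1]
    - [0,0,0.042,-126.5,-28.5,40,0.1]
    - [0,0,0.042,-126.5,-28.5,60,0.1]
    - [0,0,0.042,-126.5,-28.5,70,0.1]
    - [0,0,0.042,-126.5,-28.5,70,0.1]
    - [0,0,0.042,-126.5,-28.5,70,0.1]

```text
time: 10.95
ee_pos: [0.5062, -0.1571, 0.0185]
tcp_rot: [0.0, 1.0, 0.025, -0.0]
contact_force: [0.0, -0.6, -2.3]
grip_width: 0.0306
```

Run:
```python
from h import *
s=bot.get_state();print(s["ee_pos"],s["contact_force"],s["grip_width"])
f=viewer.grab_frame("wrist");cv2.imwrite("pics/12w.png",f["pixels"]);c=cam(f,s)
f=viewer.grab_frame("side");im=f["pixels"]
cv2.imwrite("pics/12s.png",cv2.resize(im[190:290,250:390],None,fx=5,fy=5,interpolation=cv2.INTER_CUBIC))
tgt([.5060,-.157,-.0105],2.8)
```

```text
[ 0.50618858 -0.15712916  0.01852011] [ 1.51731663e-03 -6.18412172e-01 -2.25654628e+00] 0.03056652029785505
t 11.05 INC [0.001, -0.001, 0.0] [-0.8, -0.5, 29.9]
```

View pics/12w.png

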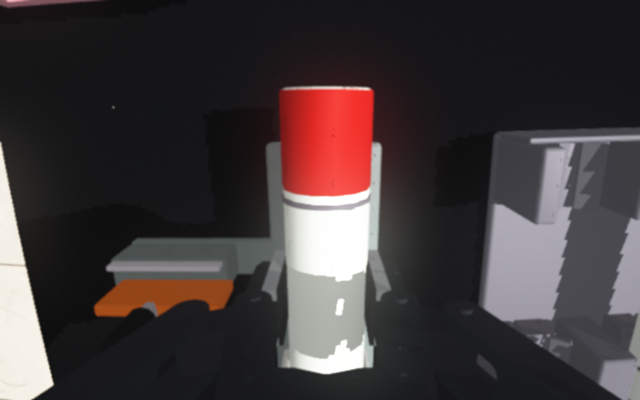

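View pics/12s.png

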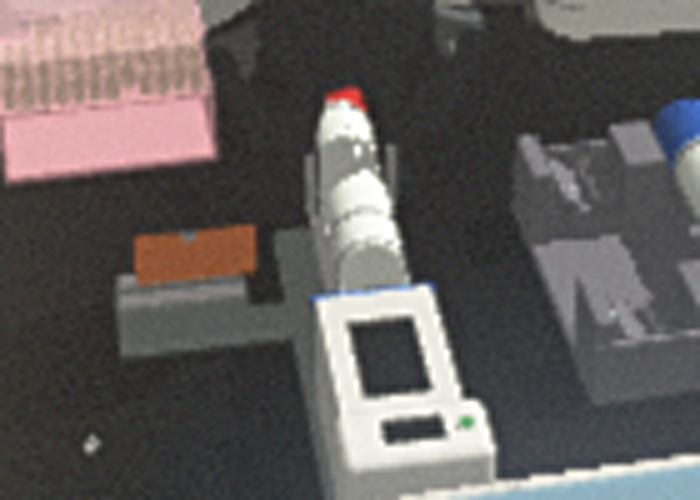

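Emit:
step_arm:
  increments:
    - [0,0,0,-0.8,0,8,0.1]
    - [0,0,0,-0.8,0,16,0.1]
    - [0,0,0,-0.8,0,22,0.1]
    - [0,0,0,-0.8,0,26,0.1]
    - [0,0,0,-0.8,0,27.5,0.1]
    - [0,0,0,-0.8,0,27.5,0.1]
    - [0,0,0,-0.8,0,27.5,0.1]

```text
time: 11.75
ee_pos: [0.5062, -0.1576, -0.008]
tcp_rot: [0.001, 1.0, 0.025, 0.0]
contact_force: [-0.8, -0.1, -2.0]
grip_width: 0.0303
```

Run:
```python
from h import *
s=bot.get_state();print(s["ee_pos"],s["contact_force"],s["grip_width"])
f=viewer.grab_frame("wrist");cv2.imwrite("pics/13w.png",f["pixels"]);c=cam(f,s)
f=viewer.grab_frame("side");im=f["pixels"]
cv2.imwrite("pics/13s.png",cv2.resize(im[190:290,250:390],None,fx=5,fy=5,interpolation=cv2.INTER_CUBIC))
tgt([.5060,-.157,-.0105],2.8)
```

```text
[ 0.50618685 -0.15757683 -0.00802893] [-0.83926679 -0.0926053  -2.01243484] 0.030300346077159035
t 11.85 INC [0.002, -0.001, 0.0] [-0.3, -0.7, 2.6]
```

View pics/13w.png

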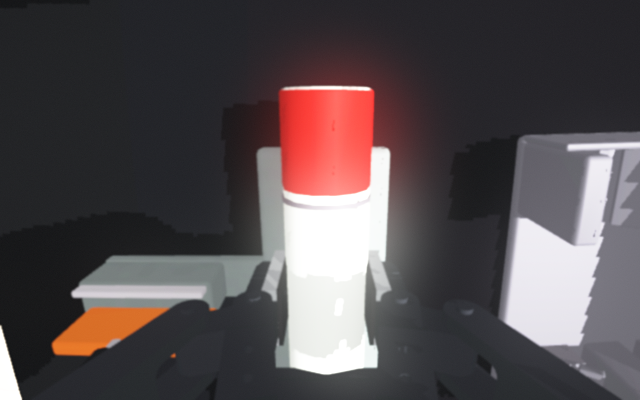

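View pics/13s.png

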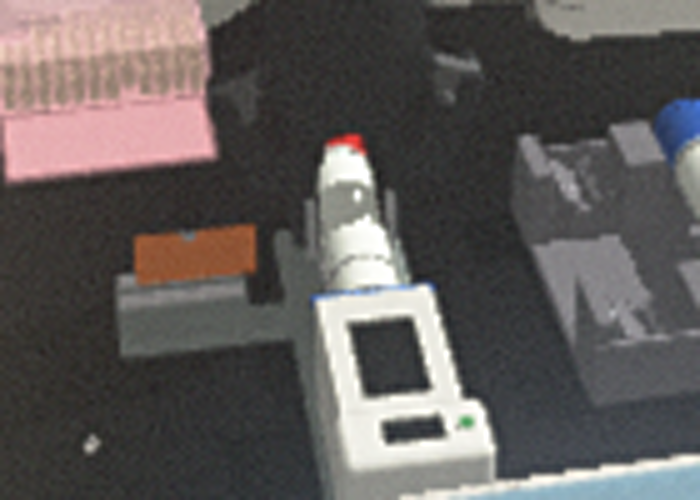

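Emit:
step_arm:
  increments:
    - [0,0,0,-0.8,0,1.5,0.1]
    - [0,0,0,-0.8,0,2.5,0.1]
    - [0,0,0,-0.8,0,2.8,0.1]
    - [0,0,0,-0.8,0,2.8,0.1]
    - [0,0,0,-0.8,0,2.8,0.1]

```text
time: 12.35
ee_pos: [0.5055, -0.1577, -0.0105]
tcp_rot: [0.001, 1.0, 0.024, 0.001]
contact_force: [-1.1, 0.3, 2.6]
grip_width: 0.0301
```

Emit:
step_arm:
  increments:
    - [0,0,0,0,0,0,0.38]
    - [0,0,0,0,0,0,0.42]
    - [0,0,0,0,0,0,0.5]
    - [0,0,0,0,0,0,0.57]
    - [0,0,0,0,0,0,0.57]
    - [0,0,0,0,0,0,0.57]
    - [0,0,0,0,0,0,0.57]
    - [0,0,0,0,0,0,0.57]

```text
time: 13.15
ee_pos: [0.5055, -0.1577, -0.0105]
tcp_rot: [0.001, 1.0, 0.024, 0.001]
contact_force: [-0.5, 0.1, 0.4]
grip_width: 0.0487
```

Run:
```python
from h import *
s=bot.get_state();print(s["ee_pos"],s["contact_force"],s["grip_width"])
f=viewer.grab_frame("wrist");cv2.imwrite("pics/14w.png",f["pixels"]);c=cam(f,s)
f=viewer.grab_frame("side");im=f["pixels"]
cv2.imwrite("pics/14s.png",cv2.resize(im[190:290,250:390],None,fx=5,fy=5,interpolation=cv2.INTER_CUBIC))
```

```text
[ 0.50551372 -0.1577274  -0.01045818] [-0.5012623   0.14475902  0.43980734] 0.04872656956680276
```

View pics/14w.png

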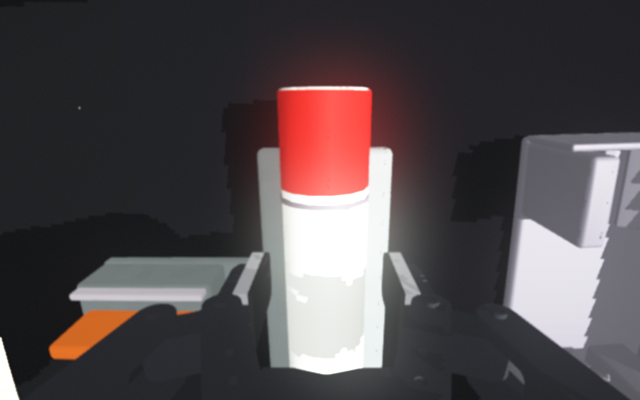

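View pics/14s.png

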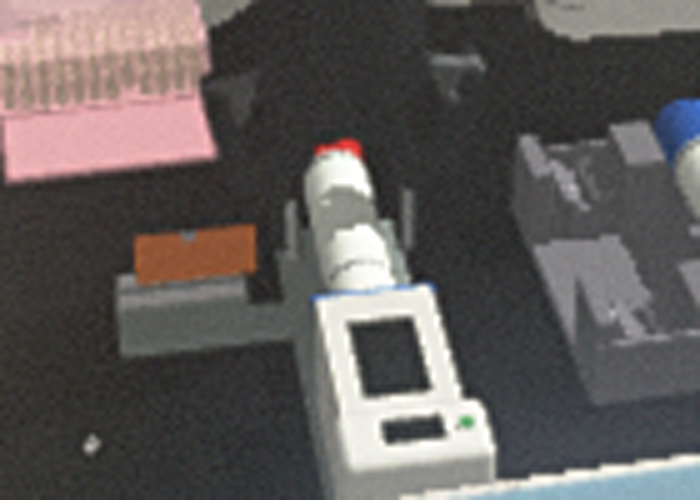

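Emit:
step_arm:
  increments:
    - [0,0,0,0,-8,-4,0.57]
    - [0,0,0,0,-20,-4,0.57]
    - [0,0,0,0,-35,-4,0.57]
    - [0,0,0,0,-50,-4,0.57]
    - [0,0,0,0,-60,-4,0.57]
    - [0,0,0,0,-60,-4,0.57]
    - [0,0,0,0,-60,-4,0.57]

```text
time: 13.95
ee_pos: [0.5027, -0.0974, -0.0065]
tcp_rot: [0.001, 1.0, 0.025, 0.001]
contact_force: [-0.6, -0.4, -0.5]
grip_width: 0.0485
```

Run:
```python
from h import *
s=bot.get_state();print(s["ee_pos"],s["contact_force"],s["grip_width"])
f=viewer.grab_frame("wrist");cv2.imwrite("pics/15w.png",f["pixels"]);c=cam(f,s)
f=viewer.grab_frame("side");im=f["pixels"]
cv2.imwrite("pics/15s.png",cv2.resize(im[190:290,250:390],None,fx=5,fy=5,interpolation=cv2.INTER_CUBIC))
f=viewer.grab_frame("top");im=f["pixels"]
cv2.imwrite("pics/15t.png",cv2.resize(im[110:260,300:460],None,fx=4,fy=4,interpolation=cv2.INTER_CUBIC))
```

```text
[ 0.50272167 -0.0973968  -0.00647908] [-0.57351674 -0.44867446 -0.5052181 ] 0.04845212221326278
```

View pics/15w.png

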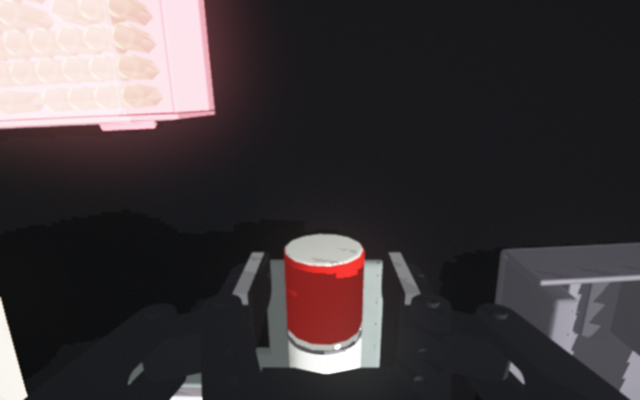

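View pics/15s.png

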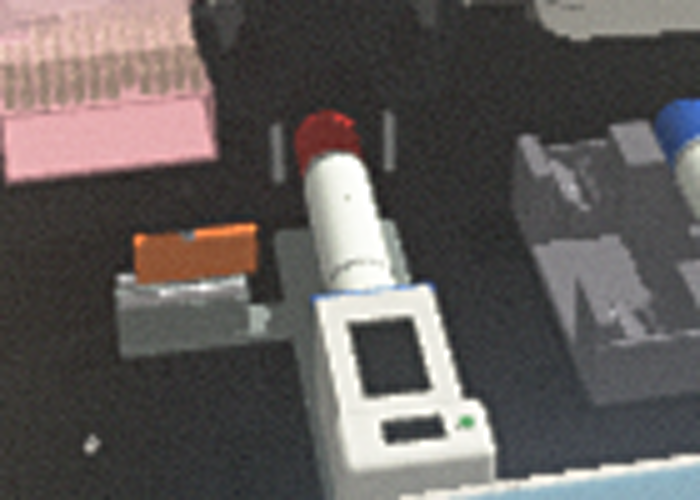

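View pics/15t.png

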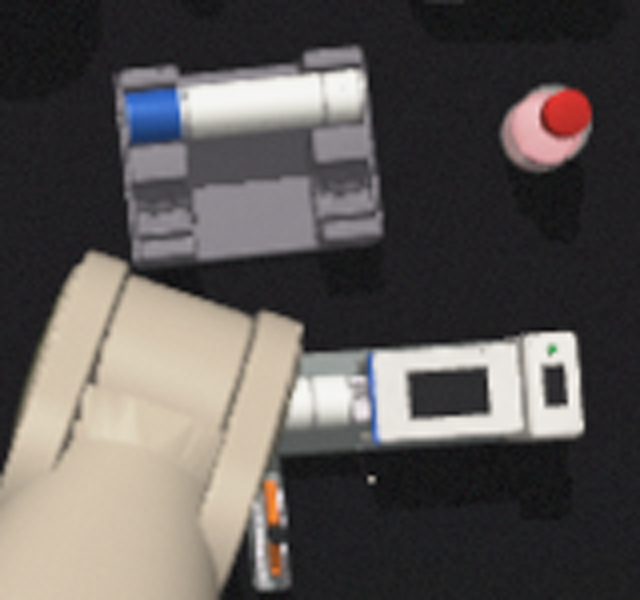

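Emit:
step_arm:
  increments:
    - [0,0,0,0,0,0,0.45]
    - [0,0,0,0,0,0,0.3]
    - [0,0,0,0,0,0,0.2]
    - [0,0,0,0,0,0,0.1]
    - [0,0,0,0,0,0,0.1]
    - [0,0,0,0,0,0,0.1]

```text
time: 14.7
ee_pos: [0.5021, -0.0987, -0.0066]
tcp_rot: [0.001, 1.0, 0.024, 0.0]
contact_force: [-5.0, -2.8, 3.4]
grip_width: 0.0301
```

Emit:
step_arm:
  increments:
    - [0,0,0,-0.4,4,0,0.1]
    - [0,0,0,-0.4,10,0,0.1]
    - [0,0,0,-0.4,18,0,0.1]
    - [0,0,0,-0.4,26,0,0.1]
    - [0,0,0,-0.4,34,0,0.1]
    - [0,0,0,-0.4,42,0,0.1]
    - [0,0,0,-0.4,50,0,0.1]
    - [0,0,0,-0.4,50,0,0.1]

```text
time: 15.5
ee_pos: [0.5047, -0.1509, -0.0063]
tcp_rot: [0.003, 1.0, 0.023, 0.0]
contact_force: [-0.5, -1.5, 2.1]
grip_width: 0.0301
```

Run:
```python
from h import *
s=bot.get_state();print(s["ee_pos"],s["contact_force"],s["grip_width"])
f=viewer.grab_frame("wrist");cv2.imwrite("pics/16w.png",f["pixels"]);c=cam(f,s)
f=viewer.grab_frame("side");im=f["pixels"]
cv2.imwrite("pics/16s.png",cv2.resize(im[190:290,250:390],None,fx=5,fy=5,interpolation=cv2.INTER_CUBIC))
```

```text
[ 0.50469704 -0.15091532 -0.00629782] [-0.52716565 -1.45951895  2.10825562] 0.030098108253464557
```

View pics/16w.png

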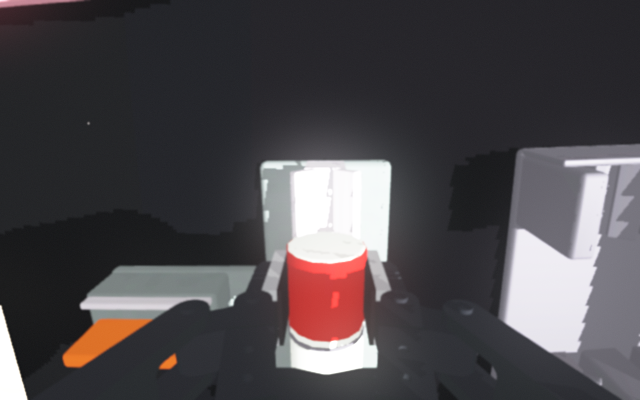

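View pics/16s.png

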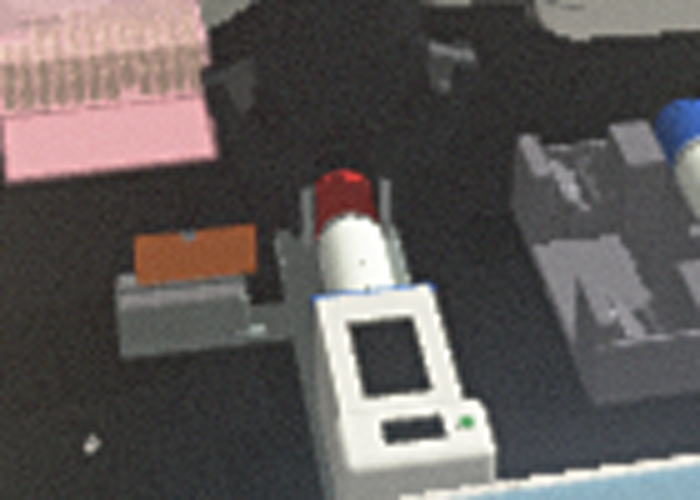

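Emit:
step_arm:
  increments:
    - [0,0,0,0,6,0,0.1]
    - [0,0,0,0,13,0,0.1]
    - [0,0,0,0,20,0,0.1]
    - [0,0,0,0,27,0,0.1]
    - [0,0,0,0,33,0,0.1]
    - [0,0,0,0,38,0,0.1]
    - [0,0,0,0,41,0,0.1]
    - [0,0,0,0,41,0,0.1]

```text
time: 16.4
ee_pos: [0.5065, -0.192, -0.0062]
tcp_rot: [0.003, 1.0, 0.023, 0.0]
contact_force: [1.1, -0.1, -0.8]
grip_width: 0.0297
```

Emit:
step_arm:
  increments:
    - [0,0,0,0,1.5,0,0.1]
    - [0,0,0,0,3,0,0.1]
    - [0,0,0,0,4,0,0.1]
    - [0,0,0,0,5,0,0.1]
    - [0,0,0,0,5,0,0.1]

```text
time: 16.9
ee_pos: [0.5068, -0.1971, -0.0061]
tcp_rot: [0.003, 1.0, 0.023, 0.0]
contact_force: [0.1, 0.7, -0.7]
grip_width: 0.0303
```

Run:
```python
from h import *
s=bot.get_state();print(s["ee_pos"],s["contact_force"],s["grip_width"])
f=viewer.grab_frame("wrist");cv2.imwrite("pics/17w.png",f["pixels"])
```

```text
[ 0.5067923  -0.19706939 -0.00611644] [ 0.13344425  0.7216992  -0.6770669 ] 0.030300473859431718
```

View pics/17w.png

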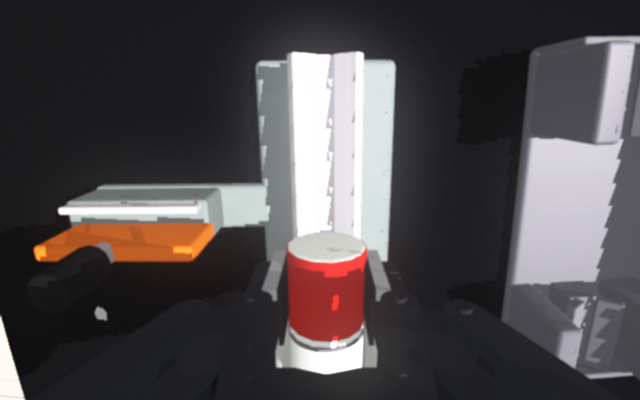

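Emit:
step_arm:
  increments:
    - [0,0,0,0,1,0,0.1]
    - [0,0,0,0,2,0,0.1]
    - [0,0,0,0,2,0,0.1]

```text
time: 17.25
ee_pos: [0.5068, -0.199, -0.0061]
tcp_rot: [0.003, 1.0, 0.023, 0.0]
contact_force: [1.4, 0.6, 0.2]
grip_width: 0.03
```

Emit:
step_arm:
  increments:
    - [0,0,0,0,1,0,0.1]
    - [0,0,0,0,2,0,0.1]
    - [0,0,0,0,2,0,0.1]

```text
time: 17.55
ee_pos: [0.5068, -0.1989, -0.0062]
tcp_rot: [0.001, 1.0, 0.023, 0.001]
contact_force: [2.6, 8.3, 2.3]
grip_width: 0.0303
```

Emit:
step_arm:
  increments:
    - [0,0,0,0,1,0,0.1]
    - [0,0,0,0,0.5,0,0.38]
    - [0,0,0,0,0,0,0.42]
    - [0,0,0,0,0,0,0.5]
    - [0,0,0,0,0,0,0.57]
    - [0,0,0,0,0,0,0.57]
    - [0,0,0,0,0,0,0.57]
    - [0,0,0,0,0,-20,0.57]
    - [0,0,0,0,0,-50,0.57]
    - [0,0,0,0,0,-90,0.57]
    - [0,0,0,0,0,-120,0.57]
    - [0,0,0,0,0,-120,0.57]

```text
time: 18.75
ee_pos: [0.5097, -0.2004, 0.1187]
tcp_rot: [0.003, 1.0, 0.023, 0.004]
contact_force: [0.1, -0.0, 0.6]
grip_width: 0.0485
```

Run:
```python
from h import *
s=bot.get_state();print(s["ee_pos"],s["contact_force"],s["grip_width"])
f=viewer.grab_frame("wrist");cv2.imwrite("pics/18w.png",f["pixels"]);c=cam(f,s)
import pickle;pickle.dump(c,open("c18.pkl","wb"))
tgt([.398,-.178,.12],2.8)
# predicted home cap end centre & boundary & gate plate pos
o=np.array([.5145,-.3326,0]);a=np.radians(2.8);ex=np.array([np.cos(a),np.sin(a),0]);ey=np.array([-np.sin(a),np.cos(a),0])
for n,p in dict(capend=(0,.150,.061),capbound=(0,.116,.061),mouth=(0,.092,.072),knob=(-.082,.1565,.091),knobm=(-.082,.1565,.069)).items(): print(n,(o+ex*p[0]+ey*p[1]+[0,0,p[2]]).round(4),proj(c,o+ex*p[0]+ey*p[1]+[0,0,p[2]]))
```

```text
[ 0.50968594 -0.20039418  0.11872369] [ 0.10132097 -0.04161307  0.56481998] 0.048517371578095256
t 18.8 INC [0.005, -0.005, -0.002] [-109.3, -26.8, -4.4]
capend [ 0.5072 -0.1828  0.061 ] [[322.5685058  180.83548424]]
capbound [ 0.5088 -0.2167  0.061 ] [[322.82332431 226.95912035]]
mouth [ 0.51   -0.2407  0.072 ] [[322.99296393 264.06002702]]
knob [ 0.425  -0.1803  0.091 ] [[187.67459663 182.17639736]]
knobm [ 0.425  -0.1803  0.069 ] [[199.71702945 174.67728218]]
```

View pics/18w.png

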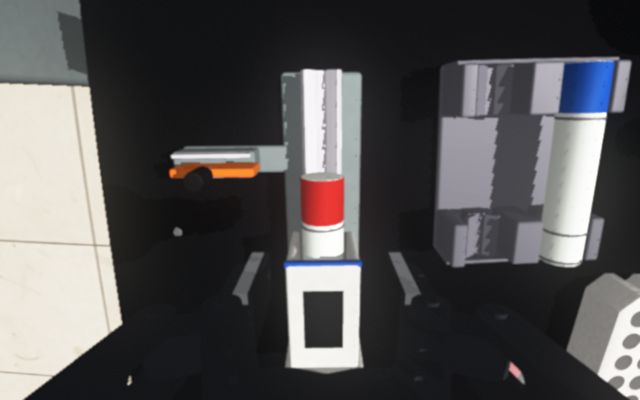

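Run:
```python
from h import *
import pickle
c=pickle.load(open("c18.pkl","rb"))
print("knob",unproj(c,[[195,180]],.091)); print("cap end l/r",unproj(c,[[302,190],[344,190]],.045), unproj(c,[[302,215],[344,215]],.045))
tgt([.392,-.1785,.12],2.8)
```

```text
knob [[ 0.42952735 -0.17874398  0.091     ]]
cap end l/r [[ 0.4923226  -0.19409353  0.045     ]
 [ 0.52356261 -0.19271287  0.045     ]] [[ 0.49284713 -0.21369248  0.045     ]
 [ 0.52475713 -0.21229976  0.045     ]]
t 18.8 INC [0.005, -0.005, -0.002] [-115.3, -26.6, -4.5]
```

Emit:
step_arm:
  increments:
    - [0.005,-0.005,-0.002,-40,-9,-4,0.3]
    - [0.005,-0.005,-0.002,-80,-18,-4,0.1]
    - [0.005,-0.005,-0.002,-115,-26.5,-4,0.0]
    - [0.005,-0.005,-0.002,-115,-26.5,-4,0.0]
    - [0.005,-0.005,-0.002,-115,-26.5,-4,0.0]
    - [0.005,-0.005,-0.002,-115,-26.5,30,0.0]
    - [0.005,-0.005,-0.002,-115,-26.5,55,0.0]
    - [0.005,-0.005,-0.002,-115,-26.5,70,0.0]
    - [0.005,-0.005,-0.002,-115,-26.5,70,0.0]
    - [0.005,-0.005,-0.002,-115,-26.5,70,0.0]

```text
time: 19.8
ee_pos: [0.3934, -0.1791, 0.0453]
tcp_rot: [-0.0, 1.0, 0.025, -0.0]
contact_force: [0.5, -0.3, -0.2]
grip_width: 0.0001
```

Run:
```python
from h import *
s=bot.get_state();print(s["ee_pos"],s["contact_force"],s["grip_width"])
f=viewer.grab_frame("wrist");cv2.imwrite("pics/19w.png",f["pixels"])
f=viewer.grab_frame("side");im=f["pixels"]
cv2.imwrite("pics/19s.png",cv2.resize(im[190:290,250:390],None,fx=5,fy=5,interpolation=cv2.INTER_CUBIC))
```

```text
[ 0.39335438 -0.17912235  0.04533018] [ 0.53901038 -0.30498565 -0.18027819] 7.09869519656754e-05
```

View pics/19w.png

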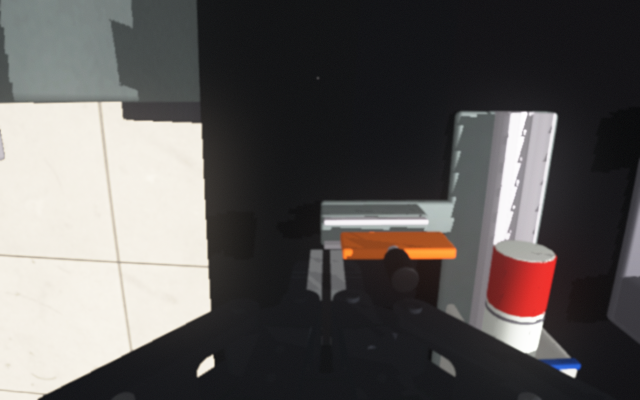

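View pics/19s.png

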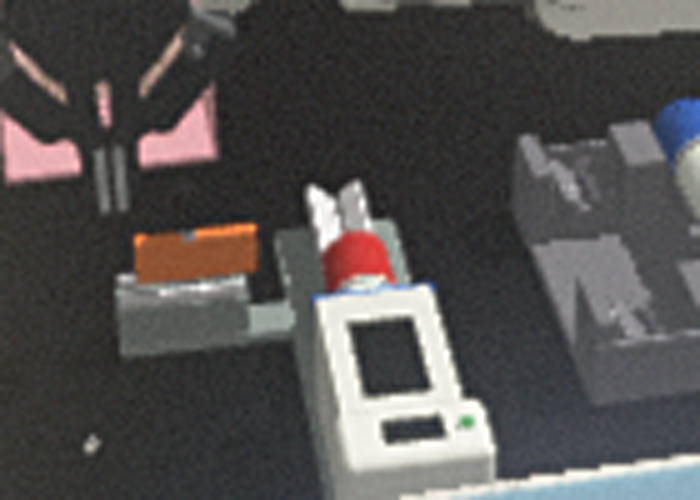

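Emit:
step_arm:
  increments:
    - [0,0,0,5,0,3,0]
    - [0,0,0,12,0,3,0]
    - [0,0,0,19,0,3,0]
    - [0,0,0,26,0,3,0]
    - [0,0,0,34,0,3,0]
    - [0,0,0,42,0,3,0]
    - [0,0,0,50,0,3,0]
    - [0,0,0,58,0,3,0]
    - [0,0,0,65,0,3,0]
    - [0,0,0,70,0,3,0]
    - [0,0,0,70,0,3,0]

```text
time: 21.0
ee_pos: [0.4647, -0.1761, 0.0433]
tcp_rot: [0.0, 1.0, 0.025, 0.001]
contact_force: [-0.5, 0.5, 0.2]
grip_width: -0.0
```

Run:
```python
from h import *
s=bot.get_state();print(s["ee_pos"],s["contact_force"],s["grip_width"])
f=viewer.grab_frame("wrist");cv2.imwrite("pics/20w.png",f["pixels"])
f=viewer.grab_frame("side");im=f["pixels"]
cv2.imwrite("pics/20s.png",cv2.resize(im[190:290,250:390],None,fx=5,fy=5,interpolation=cv2.INTER_CUBIC))
```

```text
[ 0.46469744 -0.1760563   0.04332965] [-0.4890162   0.48415132  0.21599318] -2.2551375235548604e-05
```

View pics/20w.png

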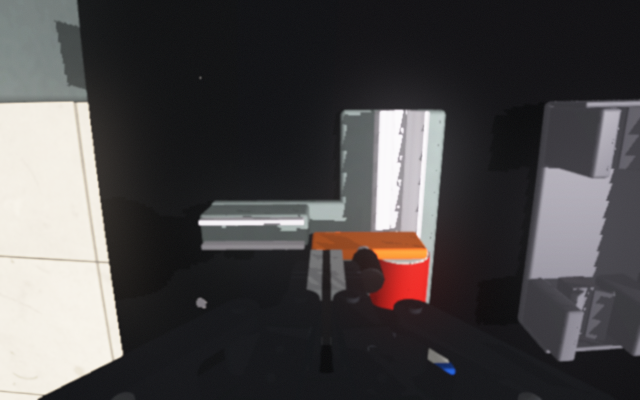

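View pics/20s.png

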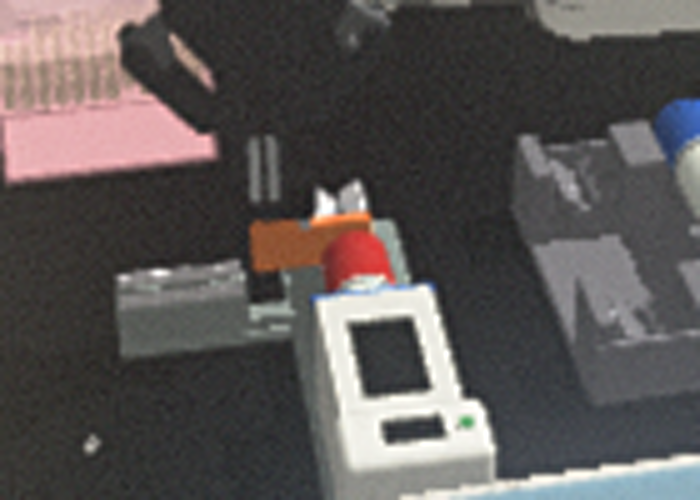

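Emit:
step_arm:
  increments:
    - [0,0,0,3,0,0,0]
    - [0,0,0,6,0,0,0]
    - [0,0,0,8,0,0,0]
    - [0,0,0,8,0,0,0]

```text
time: 21.5
ee_pos: [0.4666, -0.1753, 0.0425]
tcp_rot: [0.0, 1.0, 0.024, -0.004]
contact_force: [-13.7, -2.8, 8.0]
grip_width: 0.0
```

Run:
```python
from h import *
s=bot.get_state();print(s["ee_pos"],s["contact_force"])
f=viewer.grab_frame("side");im=f["pixels"]
cv2.imwrite("pics/21s.png",cv2.resize(im[190:290,250:390],None,fx=5,fy=5,interpolation=cv2.INTER_CUBIC))
```

```text
[ 0.46659797 -0.17531525  0.04247709] [-13.67901058  -2.79349189   7.98075012]
```

View pics/21s.png

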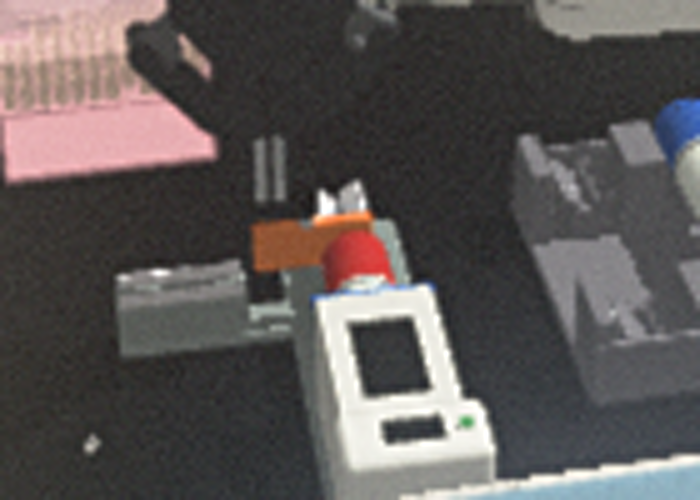

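Emit:
step_arm:
  increments:
    - [0,0,0,-15,0,0,0]
    - [0,0,0,-30,0,0,0]
    - [0,0,0,-30,0,-30,0]
    - [0,0,0,-40,0,-80,0]
    - [0,0,0,-40,0,-120,0]
    - [0,0,0,-40,0,-150,0]
    - [0,0,0,-40,0,-150,0]

```text
time: 22.25
ee_pos: [0.4305, -0.1787, 0.1975]
tcp_rot: [0.002, 1.0, 0.024, -0.0]
contact_force: [-0.1, -0.1, -0.9]
grip_width: 0.0002
```

Run:
```python
from h import *
s=bot.get_state();print(s["ee_pos"],s["contact_force"])
f=viewer.grab_frame("wrist");cv2.imwrite("pics/22w.png",f["pixels"]);c=cam(f,s)
import pickle;pickle.dump(c,open("c22.pkl","wb"))
f=viewer.grab_frame("top");im=f["pixels"]
cv2.imwrite("pics/22t.png",cv2.resize(im[110:260,300:460],None,fx=4,fy=4,interpolation=cv2.INTER_CUBIC))
f=viewer.grab_frame("side");im=f["pixels"]
cv2.imwrite("pics/22s.png",cv2.resize(im[190:290,250:390],None,fx=5,fy=5,interpolation=cv2.INTER_CUBIC))
```

```text
[ 0.43053525 -0.1786776   0.19747662] [-0.13996193 -0.09265869 -0.91373305]
```

View pics/22w.png

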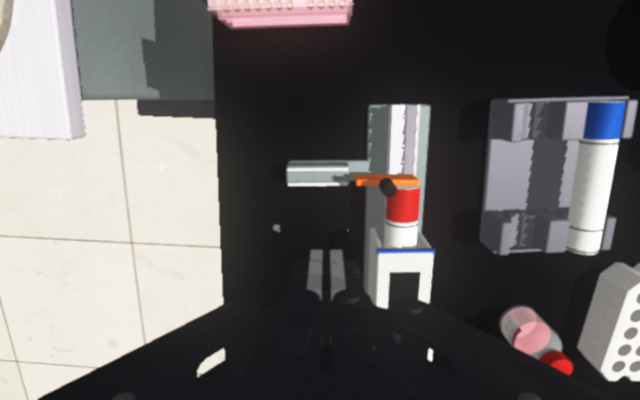

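View pics/22s.png

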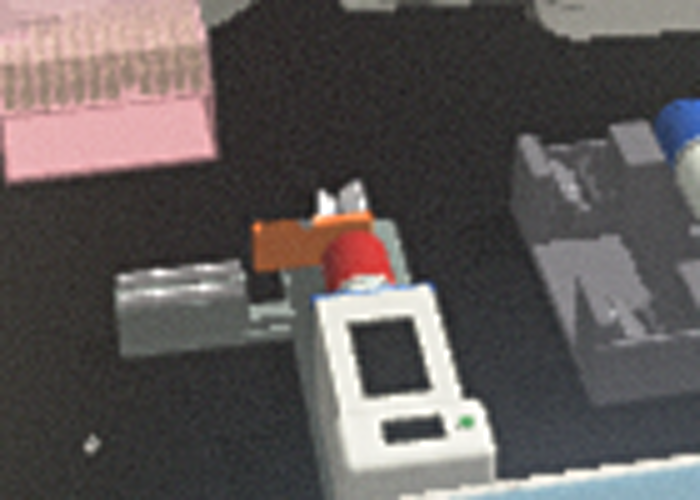

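Run:
```python
from h import *
import pickle
c=pickle.load(open("c22.pkl","rb"));c18=pickle.load(open("c18.pkl","rb"))
im=cv2.imread("pics/22w.png");i2=cv2.imread("pics/18w.png")
a=im[155:265,340:450];b=i2[130:280,160:370]
cv2.imwrite("pics/23.png",cv2.resize(a,None,fx=5,fy=5,interpolation=cv2.INTER_CUBIC))
# orange bottom-edge extents at z=.064
for n,i,cc in(("closed",im,c),("open",i2,c18)):
    h=cv2.cvtColor(i,cv2.COLOR_BGR2HSV); m=(h[...,0]>8)&(h[...,0]<20)&(h[...,1]>180)&(h[...,2]>120); m[:140]=0;m[200:]=0
    y,x=np.nonzero(m);print(n,x.min(),x.max(),y.min(),y.max(), unproj(cc,[[x.min(),y[x==x.min()].mean()],[x.max(),y[x==x.max()].mean()]],.064).round(4))
print("knob",unproj(c,[[388,188]],.091))
```

```text
closed 356 417 176 186 [[ 0.4579 -0.176   0.064 ]
 [ 0.5138 -0.1747  0.064 ]]
open 169 258 164 177 [[ 0.4022 -0.1804  0.064 ]
 [ 0.4631 -0.1744  0.064 ]]
knob [[ 0.48264923 -0.17563527  0.091     ]]
```

View pics/23.png

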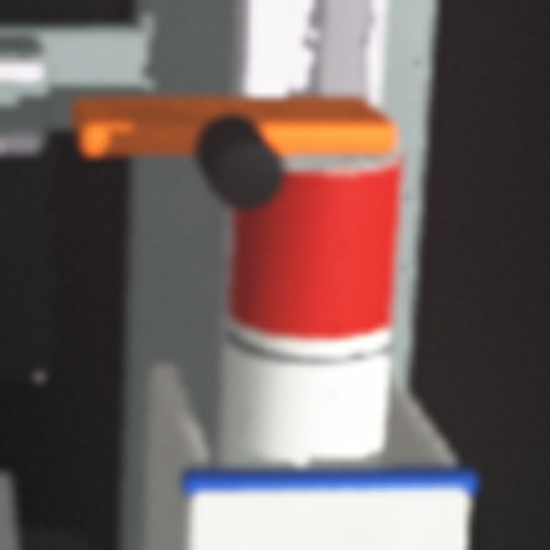

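View pics/22t.png

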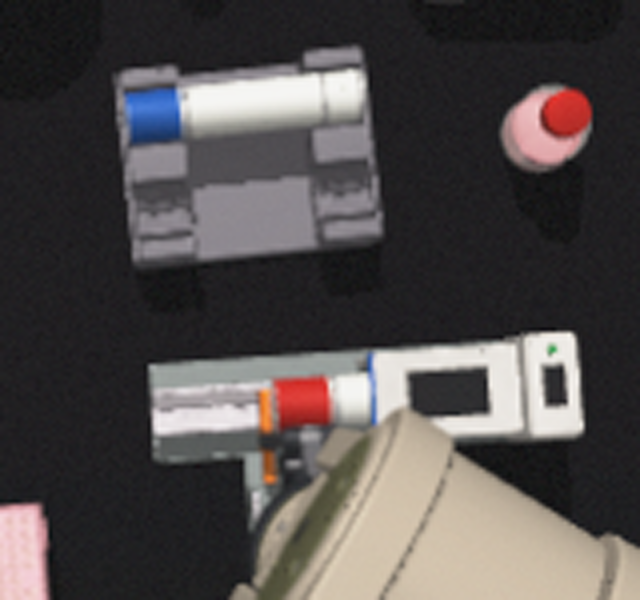

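Emit:
step_arm:
  increments:
    - [0,0,0,-20,-20,-10,0]
    - [0,0,0,-40,-60,-10,0]
    - [0,0,0,-50,-100,-10,0]
    - [0,0,0,-50,-140,-10,0]
    - [0,0,0,-50,-180,-10,0]
    - [0,0,0,-50,-180,-10,0]

```text
time: 23.0
ee_pos: [0.367, 0.0045, 0.2011]
tcp_rot: [-0.001, 1.0, 0.027, -0.006]
contact_force: [1.1, 0.6, 1.2]
grip_width: -0.0
```

Run:
```python
from h import *
s=bot.get_state();print(s["ee_pos"])
f=viewer.grab_frame("top");im=f["pixels"];cv2.imwrite("pics/24top.png",im);c=cam(f)
g=viewer.grab_frame("side")["pixels"];cv2.imwrite("pics/24side.png",g)
cv2.imwrite("pics/24t.png",np.vstack([cv2.resize(i[195:260,350:420],None,fx=6,fy=4.4,interpolation=cv2.INTER_CUBIC) for i in (cv2.imread("pics/top0.png"),im)]))
def orange(i,win):
    y0,y1,x0,x1=win;h=cv2.cvtColor(i,cv2.COLOR_BGR2HSV)[y0:y1,x0:x1]
    m=(h[...,0]>6)&(h[...,0]<22)&(h[...,1]>130)&(h[...,2]>90);y,x=np.nonzero(m)
    return y.min()+y0,y.max()+y0,x.min()+x0,x.max()+x0,m.sum()
for i in(cv2.imread("pics/top0.png"),im): 
    o=orange(i,(195,265,355,385));print(o,unproj(c,[[(o[2]+o[3])/2,o[0]-.5],[(o[2]+o[3])/2,o[1]+.5]],.064).round(4))
```

```text
[0.36700211 0.00449724 0.20106563]
(np.int64(230), np.int64(253), np.int64(366), np.int64(369), np.int64(45)) [[ 0.4592 -0.1776  0.064 ]
 [ 0.4003 -0.1767  0.064 ]]
(np.int64(208), np.int64(230), np.int64(365), np.int64(368), np.int64(47)) [[ 0.5134 -0.176   0.064 ]
 [ 0.4568 -0.1751  0.064 ]]
```

View pics/24t.png

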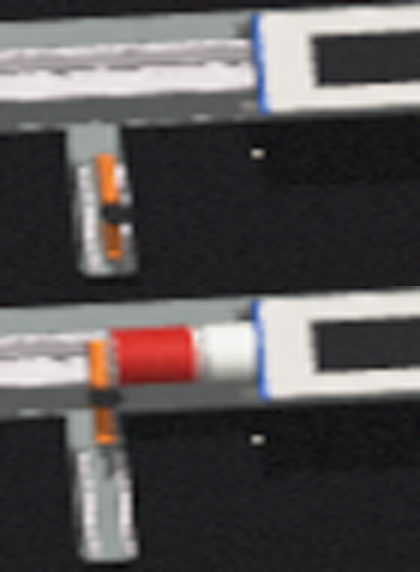

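Run:
```python
from h import *
f=viewer.grab_frame("top");c=cam(f)
a=cv2.imread("pics/top0.png").astype(np.float32);b=cv2.imread("pics/24top.png").astype(np.float32)
# orangeness profile: R-B 
oa=np.clip(a[...,2]-a[...,0]-20,0,None);ob=np.clip(b[...,2]-b[...,0]-20,0,None)
pa=oa[224:262,363:373].sum(1);pb=ob[202:240,362:370].sum(1)
print(pa.round().astype(int).tolist());print(pb.round().astype(int).tolist())
# half max edges
def edges(p,y0):
    t=p.max()*.5
    i=np.nonzero(p>t)[0];l=i[0]-(p[i[0]]-t)/(p[i[0]]-p[i[0]-1]);r=i[-1]+(p[i[-1]]-t)/(p[i[-1]]-p[i[-1]+1]);return l+y0,r+y0
for e,x in((edges(pa,224),367.5),(edges(pb,202),366.5)):
    print(e,unproj(c,[[x,e[0]],[x,e[1]]],.064).round(4).tolist())
# rail axis at gate, top view: lips
print("expect rail axis x at y -.176:", .5061+.018*np.tan(np.radians(2.8)))
o=np.array([.5070,-.1762,0]);
for xr in(-.022,-.028): print(xr,proj(c,o+[xr,0,.091]))
```

```text
[0, 0, 0, 0, 0, 0, 265, 419, 428, 405, 370, 385, 389, 415, 427, 421, 323, 76, 0, 0, 0, 12, 156, 203, 205, 215, 220, 217, 308, 169, 0, 0, 0, 0, 0, 0, 0, 0]
[0, 0, 23, 150, 181, 356, 573, 532, 515, 497, 481, 461, 456, 478, 464, 306, 70, 0, 0, 0, 56, 172, 209, 211, 212, 213, 255, 424, 243, 0, 0, 0, 0, 0, 0, 0, 0, 0]
(np.float64(229.80754716694355), np.float64(252.67625898122787)) [[0.4585, -0.1776, 0.064], [0.4023, -0.1767, 0.064]]
(np.float64(206.60285714268684), np.float64(229.75966852903366)) [[0.5156, -0.1761, 0.064], [0.4586, -0.1752, 0.064]]
expect rail axis x at y -.176: 0.5069803468695752
-0.022 [[367.70796002 219.01248541]]
-0.028 [[367.74821821 221.50671338]]
```

Run:
```python
from h import *
tgt([.442,-.1765,.20],2.8)
```

```text
t 23.15 INC [-0.0, 0.01, -0.0] [64.6, 180.5, 0.8]
```

Emit:
step_arm:
  increments:
    - [0,0.01,0,15,45,1,0]
    - [0,0.01,0,30,90,1,0]
    - [0,0.01,0,50,135,1,0]
    - [0,0.01,0,64.5,180.5,1,0]
    - [0,0.01,0,64.5,180.5,1,0]
    - [0,0.01,0,64.5,180.5,1,0]

```text
time: 23.75
ee_pos: [0.441, -0.1787, 0.1984]
tcp_rot: [-0.001, 1.0, 0.022, -0.001]
contact_force: [0.4, 0.9, -0.5]
grip_width: -0.0
```

Run:
```python
from h import *
tgt([.442,-.1765,.042],2.8)
```

```text
t 23.75 INC [-0.002, 0.003, -0.005] [1.5, -1.8, 156.4]
```

Emit:
step_arm:
  increments:
    - [-0.002,0.003,-0.005,1,-2,40,0]
    - [-0.002,0.003,-0.005,1,-2,80,0]
    - [-0.002,0.003,-0.005,1,-2,115,0]
    - [-0.002,0.003,-0.005,1,-2,140,0]
    - [-0.002,0.003,-0.005,1,-2,156,0]
    - [-0.002,0.003,-0.005,1,-2,156,0]
    - [-0.002,0.003,-0.005,10,-2,156,0]
    - [-0.002,0.003,-0.005,18,-2,156,0]
    - [-0.002,0.003,-0.005,24,-2,156,0]
    - [-0.002,0.003,-0.005,24,-2,156,0]

```text
time: 24.75
ee_pos: [0.4656, -0.1757, 0.0432]
tcp_rot: [0.001, 1.0, 0.025, 0.001]
contact_force: [-0.0, -0.2, 0.5]
grip_width: 0.0001
```

Emit:
step_arm:
  increments:
    - [0,0,0,3,0,0,0]
    - [0,0,0,6,0,0,0]
    - [0,0,0,8,0,0,0]
    - [0,0,0,9,0,0,0]
    - [0,0,0,9,0,0,0]

```text
time: 25.25
ee_pos: [0.4671, -0.1753, 0.0426]
tcp_rot: [0.001, 1.0, 0.024, -0.006]
contact_force: [-20.8, -4.9, 12.2]
grip_width: -0.0003
```

Run:
```python
from h import *
f=viewer.grab_frame("wrist");i=f["pixels"];cv2.imwrite("pics/25w.png",cv2.resize(i[215:335,250:450],None,fx=4,fy=4,interpolation=cv2.INTER_CUBIC))
i=viewer.grab_frame("side")["pixels"];cv2.imwrite("pics/25side.png",i);j=cv2.imread("pics/24side.png")
k=cv2.resize(i[205:265,280:350],None,fx=8,fy=8,interpolation=cv2.INTER_CUBIC);k=np.clip(k.astype(float)*1.8+20,0,255).astype(np.uint8)
cv2.imwrite("pics/25s.png",k)
```

```text
(no output)
```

View pics/25w.png

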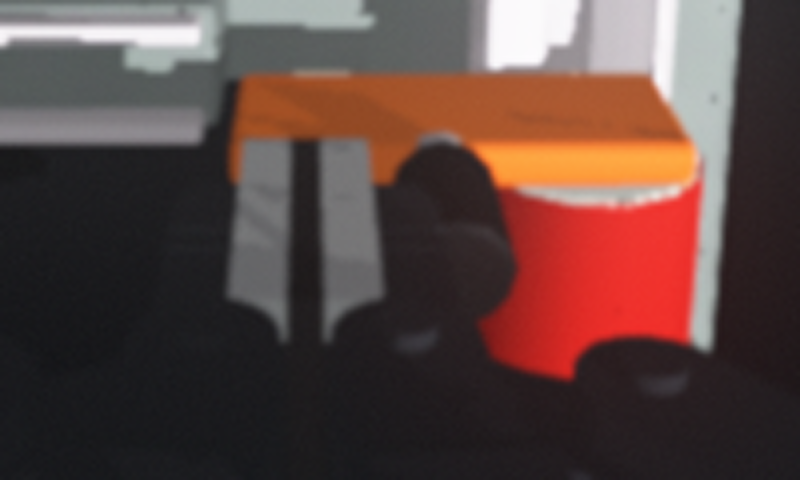

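View pics/25s.png

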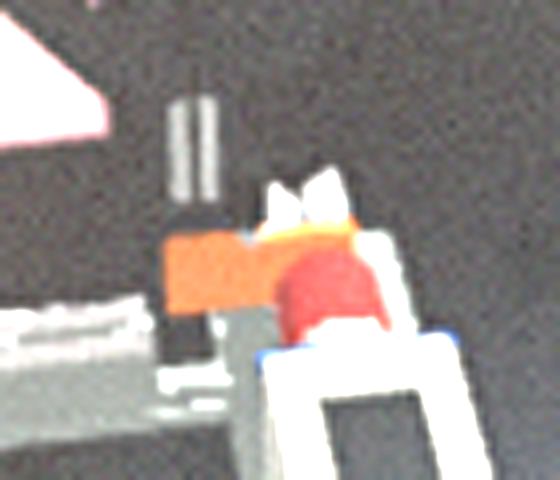

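Emit:
step_arm:
  increments:
    - [0,0,0,-12,0,0,0]
    - [0,0.006,0,-12,0,3,0]
    - [0,0.006,0,-12,0,5,0]
    - [0,0.006,0,-12,0,5,0]
    - [0,0.006,0,-6,0,5,0]
    - [0,0.006,0,-1,0,5,0]
    - [0,0.006,0,-1,0,5,0]

```text
time: 26.05
ee_pos: [0.4641, -0.1754, 0.0374]
tcp_rot: [0.001, 1.0, 0.024, -0.006]
contact_force: [-8.0, -2.1, 6.2]
grip_width: -0.0001
```

Emit:
step_arm:
  increments:
    - [0,0,0,3,0,0,0]
    - [0,0,0,6,0,0,0]
    - [0,0,0,9,0,0,0]
    - [0,0,0,9,0,0,0]

```text
time: 26.45
ee_pos: [0.4646, -0.1752, 0.0372]
tcp_rot: [0.003, 1.0, 0.023, -0.014]
contact_force: [-26.9, -4.5, 20.3]
grip_width: -0.0001
```

Emit:
step_arm:
  increments:
    - [0,0,0,-15,0,0,0]
    - [0,0,0,-30,0,0,0]
    - [0,0,0,-30,0,-40,0]
    - [0,0,0,-40,0,-90,0]
    - [0,0,0,-40,0,-140,0]
    - [0,0,0,-60,-40,-160,0]
    - [0,0,0,-80,-90,-160,0]
    - [0,0,0,-80,-140,-160,0]
    - [0,0,0,-80,-180,-160,0]
    - [0,0,0,-80,-180,-160,0]
    - [0,0,0,-80,-180,-160,0]

```text
time: 27.55
ee_pos: [0.3819, 0.003, 0.1991]
tcp_rot: [0.003, 1.0, 0.024, -0.014]
contact_force: [0.0, 0.4, -0.4]
grip_width: 0.0002
```

Run:
```python
from h import *
s=bot.get_state();print(s["time"],s["ee_pos"],s["contact_force"],abs(s["joint_velocities"]).max())
f=viewer.grab_frame("top");im=f["pixels"];cv2.imwrite("pics/26top.png",im)
b=im.astype(np.float32);ob=np.clip(b[...,2]-b[...,0]-20,0,None);print(ob[202:240,362:370].sum(1).round().astype(int).tolist())
cv2.imwrite("pics/26t.png",cv2.resize(im[110:260,300:460],None,fx=4,fy=4,interpolation=cv2.INTER_CUBIC))
i=viewer.grab_frame("side")["pixels"];cv2.imwrite("pics/26s.png",i)
```

```text
27.55 [0.38193018 0.00300929 0.19905857] [ 0.03318004  0.41135798 -0.4025555 ] 0.05251274719665157
[0, 0, 23, 146, 184, 351, 569, 531, 517, 502, 482, 457, 455, 477, 467, 307, 70, 0, 0, 0, 56, 172, 207, 210, 214, 217, 257, 426, 248, 0, 0, 0, 0, 0, 0, 0, 0, 0]
```

View pics/26t.png

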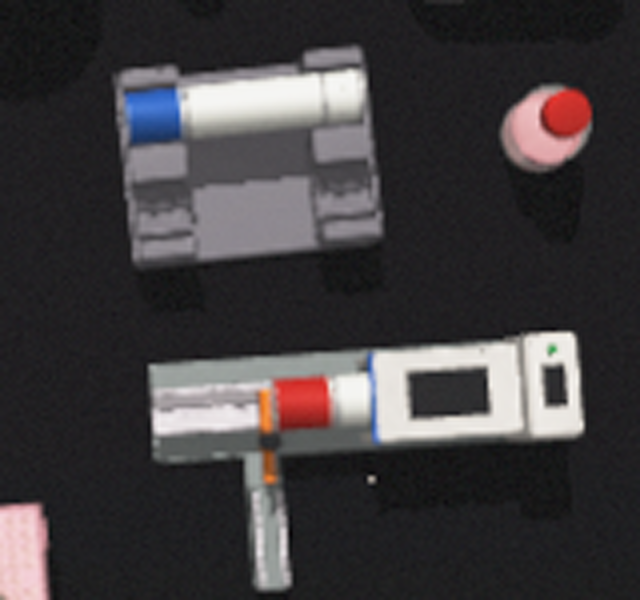

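View pics/26s.png

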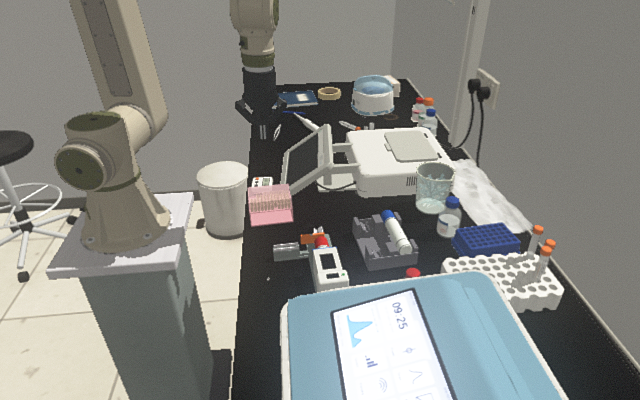

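```bash
python3 -c "
from rig import workorder
print(workorder.finish_job())"
```

```text
the job is handed in; nothing more can be done
None
```

The job is done and handed in at about 27.7 s of the 61 s allowed. The red-capped cartridge is home under the hood and the orange gate is shut behind it. The hand-in reports no verdict, so what follows rests on my own checks.

**What I did**
1. I lifted the red-capped cartridge from the cradle and laid it on the rail, nose about 10 mm clear of the mouth, then let go.
2. I took it again by the cap and slid it in until it stopped against about 8 N.
3. I released it and pushed the gate across by its knob with the shut fingers.

**What the last checks showed**
- **Cartridge:** in the wrist picture after release, the cap end, cap edge and hood mouth were within about 1 pixel of where they should be for a cartridge fully home. The last top view still shows it on the rail axis behind the gate.
- **Surroundings:** the spare, tip box, timer and bottle look unmoved by eye, and the arm is clear of everything.

**What disagreed**
- **Finger length:** the real fingertips sit about 35 mm short of the reported TCP. My first grasp therefore closed in the air above the cartridge, without touching it. I worked from the measured offset after that. If the judge takes the grasp point from the reported TCP, it lay about 33 mm from the cap point during the push, inside the 45 mm limit.
- **Gate travel:** from the top picture I measured about 56.5 mm (±1 mm or so), not 60 mm. A second push at up to 27 N did not move the gate any further, so I take it to be at its end stop. The 56.5 mm is above the 54 mm needed.

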